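Register reagent cartridges at the code reader and rack them flush

TASK

Take the reagent cartridges one by one, the tallest first and the shortest last; hold each upright in front of the reader's window and turn it so that its left, then its middle, then its right label faces the window square on for two seconds. Stand them in the carrier in the same order, the first pushed home into the corner of end stop and back rail, each following one along the rail butted flush against the one before, and last the plain end block butted against the row, with no gaps. Leave the other things on the bench where they are.

Things in the scene. Friction and masses are not known exactly. Their poses are not given: they have to be found in the camera images.
- cart_tall: The tallest cartridge, absent (None) in some starts: white block 60 x 60 mm, 76 high, grey knob 30 x 30, 34 high on top; 0.2-0.4 kg. Origin: centre of underside, z up. Labels, centred 25 mm above underside: middle on -x side, left on +y side, right on -y side (left/right as seen facing the middle label). The +x side is plain, with a black strip along its edge on the block's top.
- cart_mid: The middle-height cartridge, absent (None) in some starts: white block 60 x 60 mm, 63 high, grey knob 30 x 30, 34 high on top; 0.2-0.4 kg. Origin: centre of underside, z up. Labels, centred 25 mm above underside: middle on -x side, left on +y side, right on -y side (left/right as seen facing the middle label). The +x side is plain, with a black strip along its edge on the block's top.
- cart_short: The shortest cartridge, absent (None) in some starts: white block 60 x 60 mm, 50 high, grey knob 30 x 30, 34 high on top; 0.2-0.4 kg. Origin: centre of underside, z up. Labels, centred 25 mm above underside: middle on -x side, left on +y side, right on -y side (left/right as seen facing the middle label). The +x side is plain, with a black strip along its edge on the block's top.
- end_block: The end block: a plain grey plastic block without labels, 60 x 60 mm, 38 high, with the same grey knob 30 x 30, 34 high on top; 0.2-0.4 kg. Origin: centre of the underside, z up. Always present.
- reader: The code reader, a fixed white box 160 mm wide, 150 mm deep, 220 mm high. Origin: on the bench below the middle of the window face; x points into the box (the window looks along -x), z up. The amber window, 70 x 42 mm, is centred 170 mm above the bench; an amber strip marks that edge of the top.
- read_point (a point): The read point: 50 mm straight out in front of the middle of the reader's window, 170 mm above the bench. A label is read when its centre is here, to about 15 mm, and it faces the window. Axes as the reader's (x points at the window).
- carrier: Fixed aluminium tray, 4 mm plate, open at its front (-x) and -y end. Origin: on the bench under the middle of four places. In its axes: face of the back rail at x +30 mm, face of the end stop at y +120, both 34 mm high; plate from x -41, y -145. A cartridge flush in the corner has its origin at x 0, y +90, z 4; the next at y +30, then -30, -90.
- amber_bottle: Amber glass bottle, 48 mm across, 100 mm high, bystander. Origin: centre of the underside.
- beaker: Glass beaker, 70 mm across, 90 mm high, bystander. Origin: centre of the underside.
- jar: White jar, 60 mm across, 75 mm high, bystander. Origin: centre of the underside.
- petri: Clear petri dish, 80 mm across, 15 mm high, bystander. Origin: centre of the underside.
- tip_box: Blue pipette-tip box, 80 x 110 x 50 mm, bystander. Origin: centre of the underside.
- wash_bottle: White wash bottle with a blue cap, 64 mm across, 150 mm high, bystander. Origin: centre of the underside.
There are look-alikes about, which are no part of the job. Leave any yellow look-alike of the reader alone.

How it is judged:
On the way, in this order (a step that is already met when the one before it is completed fails the run):
1. tallest cartridge (if present): its left label is held upright and square to the reader window, at the read point (y of read_point in the frame of cart_tall between 0.01 and 0.055 m and x of read_point in the frame of cart_tall between -0.018 and 0.018 m and z of read_point in the frame of cart_tall between 0.007 and 0.043 m and angle between the y axis of cart_tall and the x axis of read_point, either way round below 0.2 rad and angle between cart_tall's own z axis and vertical below 0.15 rad), for 1.2 s.
2. tallest cartridge (if present): its middle label is held upright and square to the reader window, at the read point (x of read_point in the frame of cart_tall between -0.055 and -0.01 m and y of read_point in the frame of cart_tall between -0.018 and 0.018 m and z of read_point in the frame of cart_tall between 0.007 and 0.043 m and angle between the x axis of cart_tall and the x axis of read_point, either way round below 0.2 rad and angle between cart_tall's own z axis and vertical below 0.15 rad), for 1.2 s.
3. tallest cartridge (if present): its right label is held upright and square to the reader window, at the read point (y of read_point in the frame of cart_tall between -0.055 and -0.01 m and x of read_point in the frame of cart_tall between -0.018 and 0.018 m and z of read_point in the frame of cart_tall between 0.007 and 0.043 m and angle between the y axis of cart_tall and the x axis of read_point, either way round below 0.2 rad and angle between cart_tall's own z axis and vertical below 0.15 rad), for 1.2 s.
4. middle-height cartridge (if present): its left label is held upright and square to the reader window, at the read point (y of read_point in the frame of cart_mid between 0.01 and 0.055 m and x of read_point in the frame of cart_mid between -0.018 and 0.018 m and z of read_point in the frame of cart_mid between 0.007 and 0.043 m and angle between the y axis of cart_mid and the x axis of read_point, either way round below 0.2 rad and angle between cart_mid's own z axis and vertical below 0.15 rad), for 1.2 s.
5. middle-height cartridge (if present): its middle label is held upright and square to the reader window, at the read point (x of read_point in the frame of cart_mid between -0.055 and -0.01 m and y of read_point in the frame of cart_mid between -0.018 and 0.018 m and z of read_point in the frame of cart_mid between 0.007 and 0.043 m and angle between the x axis of cart_mid and the x axis of read_point, either way round below 0.2 rad and angle between cart_mid's own z axis and vertical below 0.15 rad), for 1.2 s.
6. middle-height cartridge (if present): its right label is held upright and square to the reader window, at the read point (y of read_point in the frame of cart_mid between -0.055 and -0.01 m and x of read_point in the frame of cart_mid between -0.018 and 0.018 m and z of read_point in the frame of cart_mid between 0.007 and 0.043 m and angle between the y axis of cart_mid and the x axis of read_point, either way round below 0.2 rad and angle between cart_mid's own z axis and vertical below 0.15 rad), for 1.2 s.
7. shortest cartridge (if present): its left label is held upright and square to the reader window, at the read point (y of read_point in the frame of cart_short between 0.01 and 0.055 m and x of read_point in the frame of cart_short between -0.018 and 0.018 m and z of read_point in the frame of cart_short between 0.007 and 0.043 m and angle between the y axis of cart_short and the x axis of read_point, either way round below 0.2 rad and angle between cart_short's own z axis and vertical below 0.15 rad), for 1.2 s.
8. shortest cartridge (if present): its middle label is held upright and square to the reader window, at the read point (x of read_point in the frame of cart_short between -0.055 and -0.01 m and y of read_point in the frame of cart_short between -0.018 and 0.018 m and z of read_point in the frame of cart_short between 0.007 and 0.043 m and angle between the x axis of cart_short and the x axis of read_point, either way round below 0.2 rad and angle between cart_short's own z axis and vertical below 0.15 rad), for 1.2 s.
9. shortest cartridge (if present): its right label is held upright and square to the reader window, at the read point (y of read_point in the frame of cart_short between -0.055 and -0.01 m and x of read_point in the frame of cart_short between -0.018 and 0.018 m and z of read_point in the frame of cart_short between 0.007 and 0.043 m and angle between the y axis of cart_short and the x axis of read_point, either way round below 0.2 rad and angle between cart_short's own z axis and vertical below 0.15 rad), for 1.2 s.
At the end, for the whole second after the job is handed in: All cartridges present, and after them the end block, stand upright on the carrier's plate, released and at rest, square to the rail (0.08 rad) and flush with it (4 mm), tallest first: the first against the end stop (3.5 mm), each next one against the one before (3.5 mm) (x of cart_tall in the frame of carrier between -0.004 and 0.004 m and z of cart_tall in the frame of carrier between 0 and 0.008 m and y of cart_tall in the frame of carrier between -0.105 and 0.095 m and angle between each of cart_tall, cart_mid, cart_short, end_block's own z axis and vertical below 0.06 rad and linear speed of each of cart_tall, cart_mid, cart_short, end_block below 0.02 m/s and (angle between the x axis of cart_tall and the x axis of carrier, either way round below 0.08 rad or angle between the x axis of cart_tall and the y axis of carrier, either way round below 0.08 rad) and y of cart_tall in the frame of carrier above 0.0865 m and x of cart_mid in the frame of carrier between -0.004 and 0.004 m and z of cart_mid in the frame of carrier between 0 and 0.008 m and y of cart_mid in the frame of carrier between -0.105 and 0.095 m and (angle between the x axis of cart_mid and the x axis of carrier, either way round below 0.08 rad or angle between the x axis of cart_mid and the y axis of carrier, either way round below 0.08 rad) and (y of cart_mid in the frame of carrier above 0.0865 m or horizontal distance between cart_mid and cart_tall below 0.0635 m) and x of cart_short in the frame of carrier between -0.004 and 0.004 m and z of cart_short in the frame of carrier between 0 and 0.008 m and y of cart_short in the frame of carrier between -0.105 and 0.095 m and (angle between the x axis of cart_short and the x axis of carrier, either way round below 0.08 rad or angle between the x axis of cart_short and the y axis of carrier, either way round below 0.08 rad) and (y of cart_short in the frame of carrier above 0.0865 m or horizontal distance between cart_short and cart_tall below 0.0635 m or horizontal distance between cart_short and cart_mid below 0.0635 m) and x of end_block in the frame of carrier between -0.004 and 0.004 m and z of end_block in the frame of carrier between 0 and 0.008 m and y of end_block in the frame of carrier between -0.105 and 0.095 m and (angle between the x axis of end_block and the x axis of carrier, either way round below 0.08 rad or angle between the x axis of end_block and the y axis of carrier, either way round below 0.08 rad) and (horizontal distance between end_block and cart_tall below 0.0635 m or horizontal distance between end_block and cart_mid below 0.0635 m or horizontal distance between end_block and cart_short below 0.0635 m)); the robot touches nothing.
It fails at once if something else on the bench is shoved more than 4 cm or knocked over (distance of any of amber_bottle, beaker, jar, petri, tip_box, wash_bottle from where it was at the start of the episode above 0.04 m or angle between any of amber_bottle, beaker, jar, petri, tip_box, wash_bottle's own z axis and vertical above 0.5 rad).
Of cart_tall, cart_mid, cart_short only 2 to 3 are there at a start; the rules pass over those that are not, and their reading is None.
At some moment in a run one of cart_tall, cart_mid, cart_short, end_block may be knocked a few centimetres aside while the robot is not near it.
It also fails if it takes over 210 s, if anything falls off the work surface, if the arm or the gripper's body presses on something with over 40 N, if the wrist force passes 120 N, or if a joint passes its speed limit or range.

ROBOT

A 6-joint arm with a two-finger parallel gripper is mounted at the origin on the work surface. World frame = base frame: x ahead of the robot, y to its left, z up, the work surface at z = 0. Lengths are in m, angles in rad, forces in N, time in s.
With the tool pointing down it reaches from about 0.25 to 0.775 m from the base axis. Payload 4 kg.
Tool frame: the origin (TCP) lies midway between the tips of the shut fingers; the grasp point (between the pads) lies 19 mm behind it; z points along the fingers, y is the line along which they close (so a half turn about z gives the same grasp; the last joint's range is limited). The gripper opens to 94 mm and grips with 3 to 60 N. Pads are 16 mm wide; open, the fingers measure 119 mm over their backs; the gripper's body (75 mm by 177 mm) begins 78 mm behind the grasp point.
Start: joints at [-1.34, 0.087, 1.371, -0, 1.684, -0.103], TCP at [0.18, -0.52, 0.206] pointing down, gripper open.
Joint ranges: [-3.1, 3.1], [-0.76, 2.03], [0.27, 2.55], [-1.08, 4.22], [0.17, 2.65], [-2.57, 2.57]. Speed limits (rad/s): [2.79, 2.79, 3.14, 3.14, 3.14, 3.14].

INTERFACE

Orientations are given as [roll, pitch, yaw] about the fixed x, y, z axes, in that order (R = Rz(yaw) Ry(pitch) Rx(roll)).
In Python, from bench import robot gives the robot as it stands.
- The arm moves only by the tool servo_tool, never from a script. Its argument "moves" is a list of rows, each a list of 5 numbers: the shift along the tool's x, y, z in units of 25 mm (1.0 is 25 mm), then the turn about the tool's z in units of 6 degrees (1.0 is 6 degrees), then the closure, from 0 (fully open) to 1 (shut). In form: [[dx, dy, dz, yaw, gripper], ...]. A call has 1 to 10 rows; each row is the pose to reach, as a shift and turn from the pose commanded when the call began, along the tool's axes at that moment; what a row does not reach only later rows make up. A row lasts 1/12 s, in which the tool goes at most 41.7 mm and 7.16 degrees, less where a joint would pass 70% of its speed; a pose out of reach is approached as far as the arm can. A call with a gripper value outside its range is refused whole. The fingers move at their own pace and stop on an object; the grip force is fixed at half the most. Time passes only in rows, so rows that repeat a pose let the fingers close. It gives the time, the measured TCP pose, the force, the opening and the grip force at its end, in the units of the state.
- robot.get_obs(): the state, without advancing time (a new reading comes with each control period).
- robot.snapshot(name): name is "scene" or "top" or "wrist"; returns a dict with "image" (384x512x3 uint8, blue, green, red), "fx", "fy", "cx", "cy" (pixels), "eye" and "orientation" of the camera in the world; the wrist camera has in their place "T_tool_cam" (4x4, takes a point from camera to tool coordinates, whose origin is the TCP and whose axes are the flange's). Camera axes: x right, y down, z forward; pixel columns grow to the right and rows downward; lengths in m; the calibration is good to about 2 mm. A picture is of the moment at which its call begins: read the wrist's pose just before it. There is no depth.
- robot.close_job(): hands the job in; it is judged then, once.
The state is a dict: "time": time; "joint_positions": joint angles; "qvel": joint speeds; "joint_torque": joint torques, N m; "tool_pos": TCP position; "ee_rot": TCP orientation; "wrist_force": force on the tool from outside, world axes, zero at the start; "wrist_torque": the same for the moment, N m; "width": finger opening in m; "finger_force": force on a finger pad.
Only numpy, scipy, OpenCV 4.12 (cv2) and the standard library are available. Lean on these libraries where they do the work, as an engineer would, in place of code of your own. Each camera call takes 0.05 s, during which the arm holds its last target. There are 200 camera calls.

## Working session

There is one attempt and no reset: what is moved stays moved. The work goes in short steps, Python scripts to look and compute and a tool call to move; the robot and the scene stay as the last step left them, time stands still between calls to the robot, and variables do not carry over. Pictures are saved under pics/ and viewed, at most 14 in all, crops included, and the job is handed in when it is done.

Besides the shell and the picture viewer there is one more tool, called after ">>>" as name(argument=value, ...) on one line, values as JSON. servo_tool: Moves the arm, as the interface text tells. Its arguments: {"type":"object","properties":{"moves":{"type":"array"}},"required":["moves"]}

```bash
ls; mkdir -p pics; python3 - <<'E'
from bench import robot
import cv2
print(robot.get_obs())
for n in("scene","top"):
    s=robot.snapshot(n);cv2.imwrite(f"pics/{n}0.png",s["image"]);print({k:v for k,v in s.items() if k!="image"})
E
```

```text
pics
{'time': 0.0, 'joint_positions': array([-1.34008490e+00,  8.79391315e-02,  1.37221699e+00, -1.27666448e-05,
        1.68359598e+00, -1.03075462e-01]), 'qvel': array([-6.72604253e-04, -5.51919083e-04,  4.00149258e-04,  2.79440721e-03,
        5.46582667e-05,  1.69887744e-03]), 'joint_torque': array([ 4.52129598e-05, -3.40181816e+01, -3.02424431e+01,  7.17412401e-02,
        3.31565284e-02, -1.76908347e-04]), 'tool_pos': array([ 0.18007325, -0.51911656,  0.20433176]), 'ee_rot': array([-3.13944336e+00, -2.09570936e-04,  3.33785242e-01]), 'wrist_force': array([ 0.15715768, -0.36893281, -0.16564888]), 'wrist_torque': array([0.02306313, 0.01022401, 0.00254754]), 'finger_force': 0.0, 'width': 0.09433669834952468}
{'fx': 441.1485244626609, 'fy': 441.1485244626609, 'cx': 258.27185586584443, 'cy': 192.7627342018873, 'eye': array([0.91732432, 0.86622216, 1.18718687]), 'orientation': array([-2.40938669, -0.01664791,  2.65796325])}
{'fx': 479.804103716965, 'fy': 479.804103716965, 'cx': 246.46601532574468, 'cy': 196.3897496841502, 'eye': array([0.30412769, 0.03560765, 1.68060732]), 'orientation': array([-3.04338636e+00,  2.83193982e-03, -1.59286099e+00])}
```

```bash
python3 - <<'E'
import cv2
for n in("scene","top"):
    i=cv2.imread(f"pics/{n}0.png");cv2.imwrite(f"pics/{n}0b.png",cv2.resize(i,(800,600),interpolation=cv2.INTER_CUBIC))
E
```

```text
(no output)
```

View pics/top0b.png

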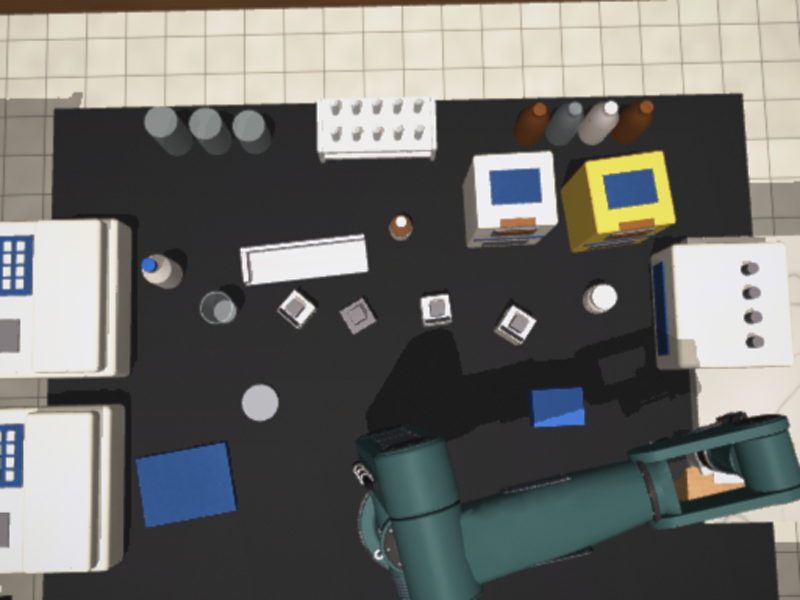

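View pics/scene0b.png

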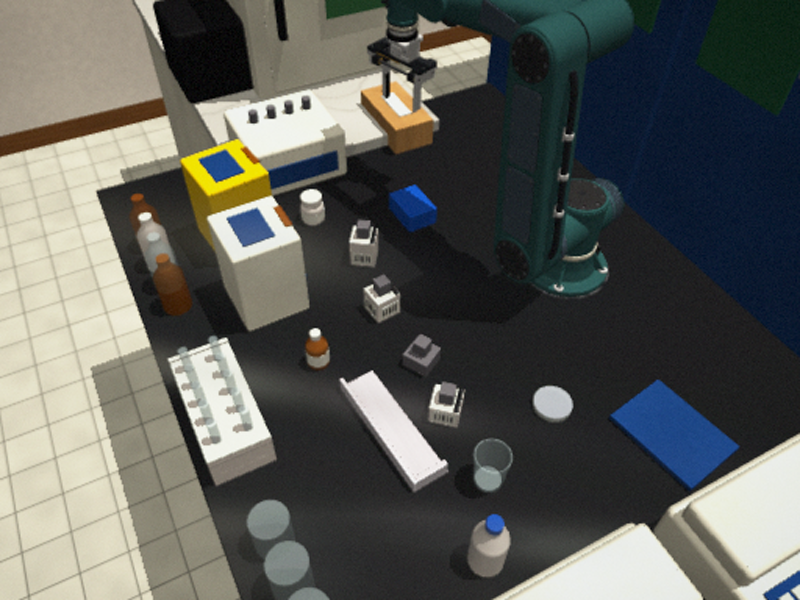

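The top view shows the carrier at (305,258), white cartridges at (297,308), (436,308) and (516,322), and the end block at (358,315). The white reader is at (510,200), with the yellow look-alike at (620,200). In the scene view the cartridges are at (364,243), (382,300) and (446,403).

All three cartridges look present. I'll enlarge both views to tell their heights and strips apart.

```bash
python3 - <<'E'
import cv2,numpy as np
t=cv2.imread("pics/top0.png");s=cv2.imread("pics/scene0.png")
a=cv2.resize(t[145:225,150:350],(800,320),interpolation=cv2.INTER_CUBIC)
b=cv2.resize(s[135:275,215:305],(360,560),interpolation=cv2.INTER_CUBIC)
b=cv2.rotate(b,cv2.ROTATE_90_COUNTERCLOCKWISE)
b=cv2.resize(b,(436,280))
c=np.zeros((600,800,3),np.uint8);c[:320]=a;c[320:600,:436]=b
r=cv2.resize(t[90:165,290:440],(360,180),interpolation=cv2.INTER_CUBIC);c[330:510,438:798]=r
cv2.imwrite("pics/c1.png",c)
E
```

```text
(no output)
```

View pics/c1.png

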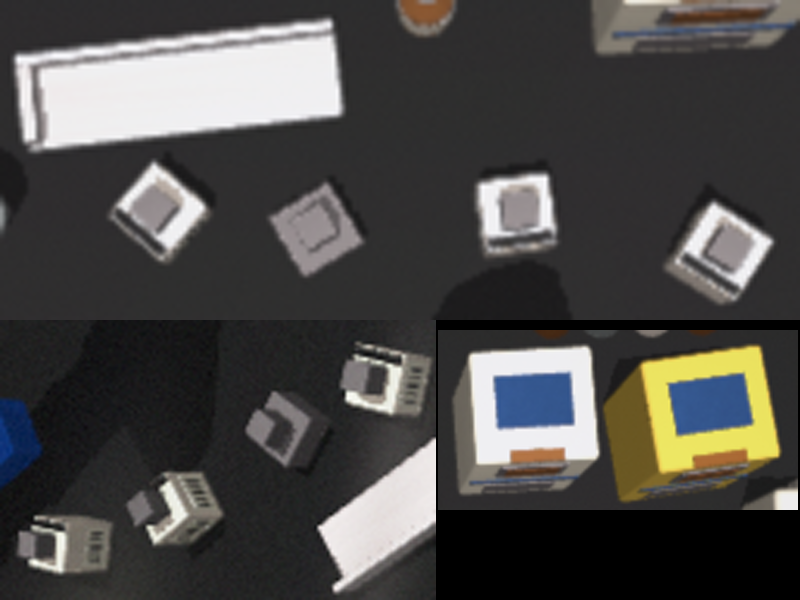

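The strip side (+x) of all three cartridges points roughly towards the robot. The reader with the amber strip at crop (535,458) is white and fits the description. The one at (690,460) is the yellow look-alike and gets left alone. Next I'll take coarse positions and heights from the two views.

```bash
cat > h.py <<'E'
import numpy as np,cv2
from scipy.spatial.transform import Rotation as R
from bench import robot
def cam(s,obs=None):
    K=np.array([[s["fx"],0,s["cx"]],[0,s["fy"],s["cy"]],[0,0,1]])
    if "eye" in s: return K,R.from_euler("xyz",s["orientation"]).as_matrix(),np.array(s["eye"])
    Rt=R.from_euler("xyz",obs["ee_rot"]).as_matrix();T=np.array(s["T_tool_cam"])
    return K,Rt@T[:3,:3],obs["tool_pos"]+Rt@T[:3,3]
def ray(c,p): 
    d=c[1]@np.linalg.solve(c[0],np.array([p[0],p[1],1.]));return c[2],d/np.linalg.norm(d)
def onz(c,p,z):
    o,d=ray(c,p);return o+d*(z-o[2])/d[2]
def tri(r1,r2):
    (a,u),(b,v)=r1,r2
    t=np.linalg.lstsq(np.c_[u,-v],b-a,rcond=None)[0];p,q=a+u*t[0],b+v*t[1]
    return (p+q)/2,np.linalg.norm(p-q)
def snap(n,f=None):
    o=robot.get_obs();s=robot.snapshot(n)
    if f: cv2.imwrite(f"pics/{f}.png",s["image"])
    return s["image"],cam(s,o)
E
python3 - <<'E'
from h import *
ti,tc=snap("top");si,sc=snap("scene")
tg=cv2.cvtColor(ti,6);sg=cv2.cvtColor(si,6)
np.set_printoptions(linewidth=220,precision=4,suppress=True)
tp=dict(A=(189,197),B=(280,197),C=(332,206),E=(228,201));sp=dict(A=(286,252),B=(243,182),C=(232,147),E=(271,219))
for k in tp:
    x,y=tp[k];print(k,onz(tc,(x,y),.09))
for k in "ABC":
    x,y=sp[k];print(k);print(sg[y-10:y+12,x-12:x+14])
x,y=tp["B"];print(tg[y-12:y+14,x-12:x+13])
w=(230,150)
for k,p in dict(rl=(302,153),rr=(351,148)).items(): print(k,onz(tc,p,.22))
E
```

```text
A [0.4631 0.2281 0.09  ]
B [ 0.4564 -0.0749  0.09  ]
C [ 0.4225 -0.2468  0.09  ]
E [0.4469 0.0984 0.09  ]
A
[[ 33  36  37  34  38  37  36  33  35  34  29  36  34  31  36  36  32  31  38  36  33  33  37  33  35  31]
 [ 33  37  38  37  37  33  34  33  35  35  35  31  35  35  36  37  34  35  40  33  39  30  34  33  37  37]
 [ 39  35  35  36  37  35  34  34  53  87  90  70  50  40  35  38  33  38  34  32  34  35  36  35  32  32]
 [ 34  37  35  39  50  72  49  36  64 119 118 113 113 111 109  84  60  41  34  35  36  30  33  36  35  32]
 [ 38  34  39  42 128 229 227 215 135 128 125 127 126 124 126 119 115  98  55  37  33  37  36  35  36  36]
 [ 36  38  38  70 173 242 242 233 142 129 126 126 123 126 124 125 125 117  51  39  36  36  35  37  38  36]
 [ 40  42  36 117 230 242 241 231 127 125 122 128 124 126 127 126 128 119  89  98  39  33  39  35  34  36]
 [ 40  40  38 134 241 241 238 201 129 126 125 125 126 126 126 126 128 148 187 166  41  64  52  93  33  37]
 [ 41  40  54 150 241 236 185 137 131 123 126 129 121 125 124 124 121 139 194 112  35  53  78  93  34  39]
 [ 39  43  80 189 236 189 151
[... 8113 characters left out ...]
89 109  59  47  47  47]
 [ 46  50  82 147  94  72  63  61  56  56  67  81  82  82  91 101  91 108 135 138 132  76  49  48  47]
 [ 47  51  80 132 123  92 100  89  93  87 107 135 140 137 156 175 149 120 104  95  85  55  48  48  47]
 [ 47  50  68 109 171 152 174 153 158 136 116 101 113 114 117 119 103  85  78  61  52  47  48  47  47]
 [ 46  48  59  97 106 115 120 115 107  99  83  70  65  60  59  58  56  53  51  49  47  47  47  47  48]
 [ 48  47  50  66  67  65  59  58  56  55  52  49  46  44  44  45  46  47  48  47  47  48  47  47  47]
 [ 47  47  47  50  49  48  47  47  45  44  44  43  32  30  30  33  43  44  45  48  46  47  48  46  47]]
rl [ 0.5788 -0.1377  0.22  ]
rr [ 0.591  -0.2894  0.22  ]
```

```bash
cat >> h.py <<'E'
def near(m,p):
    n,l,st,ce=cv2.connectedComponentsWithStats(m.astype(np.uint8),connectivity=4)
    st[0,4]=0
    d=np.linalg.norm(ce-np.array(p),axis=1);d[st[:,4]<25]=1e9;i=np.argmin(d);return ce[i],st[i,4],l==i
E
python3 - <<'E'
from h import *
np.set_printoptions(precision=4,suppress=True)
ti,tc=snap("top");si,sc=snap("scene")
tg=cv2.cvtColor(ti,6);sg=cv2.cvtColor(si,6)
tp=dict(A=(189,197),B=(280,197),C=(332,206));sp=dict(A=(287,248),B=(244,180),C=(233,144))
for k in tp:
    a,n,_=near((tg>138)&(tg<170),tp[k]);b,m,_=near((sg>98)&(sg<135),sp[k])
    print(k,a,n,b,m,tri(ray(tc,a),ray(sc,b)))
E
```

```text
A [187.7368 196.2632] 76 [286.6164 248.9178] 73 (array([0.467 , 0.2338, 0.0777]), np.float64(4.421965817846767e-05))
B [279.5062 196.7284] 81 [244.     179.3556] 45 (array([ 0.4577, -0.0736,  0.0918]), np.float64(0.0013143969646914986))
C [332.5882 206.0735] 68 [232.1795 143.1026] 39 (array([ 0.4209, -0.2459,  0.1058]), np.float64(0.0001790373462303512))
```

Knob-top heights come out at A 0.078, B 0.092 and C 0.106. So C (top pixel (333,206)) is the tall one, B (280,197) the middle and A (188,196) the short. Next: the reader and carrier poses.

```bash
python3 - <<'E'
from h import *
np.set_printoptions(precision=4,suppress=True)
ti,tc=snap("top");tg=cv2.cvtColor(ti,6)
for nm,box,th in (("reader",(290,90,365,165),225),("carrier",(150,145,240,185),150)):
    x0,y0,x1,y1=box
    sub=tg[y0:y1,x0:x1]>th
    n,l,st,ce=cv2.connectedComponentsWithStats(sub.astype(np.uint8));i=1+np.argmax(st[1:,4])
    pts=np.argwhere(l==i)[:,::-1]+[x0,y0]
    hull=cv2.convexHull(pts.astype(np.int32));ap=cv2.approxPolyDP(hull,3,True)[:,0]
    print(nm,st[i],ap.tolist())
    for p in ap: print(p,onz(tc,p,.22 if nm=="reader" else .004)[:2],onz(tc,p,.034)[:2])
# amber strip on the reader top
hsv=cv2.cvtColor(ti,40);m=(hsv[...,0]>5)&(hsv[...,0]<22)&(hsv[...,1]>110)&(hsv[...,2]>60)
for p in((331,144),(400,144)):
    c,n,mm=near(m,p);q=np.argwhere(mm)[:,::-1];print("amber",c,n,cv2.minAreaRect(q.astype(np.float32)),onz(tc,c,.22))
# carrier dark lines
for x in range(165,235,10): print(x,tg[148:190,x].tolist())
print("row",[tg[y,152:175].tolist() for y in (165,170,175)])
E
```

```text
reader [  14    8   52   48 1392] [[355, 142], [307, 145], [304, 100], [352, 98]]
[355 142] [ 0.6095 -0.3026] [ 0.6484 -0.3457]
[307 145] [ 0.6035 -0.154 ] [ 0.6416 -0.1781]
[304 100] [ 0.7462 -0.1495] [ 0.8024 -0.1731]
[352  98] [ 0.7491 -0.2994] [ 0.8058 -0.3421]
carrier [   4    5   81   32 1789] [[234, 173], [158, 181], [154, 159], [232, 150]]
[234 173] [0.5533 0.0789] [0.5488 0.0781]
[158 181] [0.5308 0.3472] [0.5268 0.3416]
[154 159] [0.6097 0.3611] [0.6042 0.3552]
[232 150] [0.6357 0.0843] [0.6298 0.0835]
amber [331.0543 142.0217] 92 ((331.0, 142.0), (4.0, 20.0), 90.0) [ 0.6111 -0.2286  0.22  ]
amber [407.1037 143.4963] 135 ((406.6849060058594, 143.58456420898438), (5.992715358734131, 24.315765380859375), 82.56858825683594) [ 0.6012 -0.4632  0.22  ]
165 [44, 44, 44, 45, 45, 45, 44, 45, 53, 127, 233, 229, 143, 175, 235, 238, 238, 238, 236, 236, 236, 236, 236, 238, 238, 238, 238, 238, 238, 238, 238, 238, 233, 187, 79, 46, 45, 44, 46, 45, 46, 46]
175 [45, 45, 45, 44, 45, 45, 44, 57, 131, 233, 227, 147, 192, 236, 239, 239, 238, 238, 237, 238, 237, 237, 238, 238, 238, 238, 238, 239
[... 704 characters left out ...]
, 238, 239, 238, 238, 239, 239, 240, 239, 239, 239, 239, 239, 239, 240, 239, 239, 239, 239, 227, 101, 47, 45, 46, 46, 46, 46, 45, 46, 46, 46, 46, 46, 46]
225 [45, 53, 124, 232, 229, 139, 155, 234, 238, 238, 238, 239, 239, 238, 240, 240, 240, 239, 239, 239, 240, 240, 240, 239, 239, 236, 208, 87, 47, 46, 46, 45, 46, 46, 45, 46, 46, 46, 46, 47, 47, 47]
row [[46, 68, 150, 231, 235, 227, 121, 147, 233, 238, 238, 238, 238, 238, 238, 238, 237, 237, 237, 237, 237, 238, 237], [45, 48, 108, 231, 236, 229, 128, 110, 171, 232, 236, 236, 236, 236, 236, 236, 236, 237, 237, 237, 238, 238, 238], [44, 46, 69, 153, 233, 237, 229, 121, 128, 175, 234, 238, 238, 238, 238, 238, 238, 238, 238, 238, 238, 238, 238]]
```

```bash
cat >> h.py <<'E'
def go(x,y,z,yaw=None):
    o=robot.get_obs();Rt=R.from_euler("xyz",o["ee_rot"]).as_matrix()
    d=Rt.T@(np.array([x,y,z])-o["tool_pos"])/.025
    t=0 if yaw is None else -((yaw-o["ee_rot"][2]+np.pi)%(2*np.pi)-np.pi)/np.radians(6)
    print("move",np.round(d,2),"turn",round(t,2),"| now",np.round(o["tool_pos"],4),"yaw",round(o["ee_rot"][2],3),"q6",round(o["joint_positions"][5],2),"t",round(o["time"],1))
E
python3 - <<'E'
from h import *
np.set_printoptions(precision=4,suppress=True)
s=robot.snapshot("wrist");print({k:v for k,v in s.items() if k!="image"})
ti,tc=snap("top")
f=[onz(tc,p,.004)[:2] for p in((165,181.43),(175,180.3),(185,179.1),(195,177.9),(205,176.7),(215,175.7),(225,174.56))]
f=np.array(f);m=np.polyfit(f[:,1],f[:,0],1);yaw=np.arctan(-m[0]);print("carrier yaw",yaw)
ex=np.array([np.cos(yaw),np.sin(yaw)]);ey=np.array([-ex[1],ex[0]])
print("front x' ",(f@ex).mean(),"-> origin x'",(f@ex).mean()+.041)
print("stop face y' (top,bot)",[ (onz(tc,p,z)[:2]@ey) for p,z in(((157.6,165),.034),((159.5,165),.004),((158.9,175),.034),((160.8,175),.004))])
print("rail face x'",[ (onz(tc,p,z)[:2]@ex) for p,z in(((195,156.7),.034),((195,157.6),.004),((215,153.6),.034),((215,155.3),.004))])
print("ry end",onz(tc,(234.5,165),.004)[:2]@ey)
go(.40,-.25,.26,.334)
E
```

```text
{'fx': 336.8777679340712, 'fy': 336.8777679340712, 'cx': 255.5191326329588, 'cy': 191.5770168495978, 'T_tool_cam': array([[ 0.0005, -0.9654, -0.2608,  0.0747],
       [ 1.    ,  0.0002,  0.0009,  0.0003],
       [-0.0008, -0.2608,  0.9654, -0.1795],
       [ 0.    ,  0.    ,  0.    ,  1.    ]])}
carrier yaw 0.09316976158304965
front x'  0.5565458144969722 -> origin x' 0.5975458144969722
stop face y' (top,bot) [np.float64(0.287091066948271), np.float64(0.2855143615946535), np.float64(0.286010971438182), np.float64(0.2844284295492546)]
rail face x' [np.float64(0.6262256115218768), np.float64(0.6288469143663189), np.float64(0.6290545933547098), np.float64(0.6288702465329282)]
ry end 0.02207462385346655
move [11.84 -7.31 -2.18] turn -0.0 | now [ 0.1802 -0.5196  0.2054] yaw 0.334 q6 -0.1 t 0.5
```

>>> servo_tool(moves=[[11.8,-7.3,-2.2,0,0],[11.8,-7.3,-2.2,0,0],[11.8,-7.3,-2.2,0,0],[11.8,-7.3,-2.2,0,0],[11.8,-7.3,-2.2,0,0],[11.8,-7.3,-2.2,0,0],[11.8,-7.3,-2.2,0,0],[11.8,-7.3,-2.2,0,0],[11.8,-7.3,-2.2,0,0],[11.8,-7.3,-2.2,0,0]])

```text
time: 1.28
tool_pos: [0.4014, -0.2478, 0.2618]
ee_rot: [3.14, -0.002, 0.34]
wrist_force: [-0.2, -0.2, 0.1]
width: 0.094
finger_force: 0.0
```

>>> servo_tool(moves=[[0,0,0,0,0],[0,0,0,0,0],[0,0,0,0,0],[0,0,0,0,0]])

```text
time: 1.62
tool_pos: [0.3983, -0.2516, 0.2601]
ee_rot: [-3.141, 0.001, 0.331]
wrist_force: [0.3, 0.6, 0.3]
width: 0.0939
finger_force: 0.0
```

```bash
python3 - <<'E'
from h import *
snap("wrist","w1");o=robot.get_obs();print(o["tool_pos"],o["ee_rot"],o["wrist_force"])
E
```

```text
[ 0.39834478 -0.25152899  0.26010677] [-3.14115520e+00  5.68359610e-04  3.31518844e-01] [0.4255309  0.69118845 0.21781291]
```

View pics/w1.png

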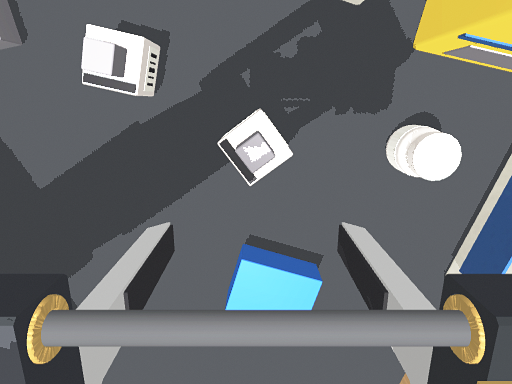

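The wrist picture shows cartridge C at (255,147) with its strip on the lower-left edge, the tip box at (275,275), the jar at (425,153) and B at (120,60). I'll measure C's top face.

```bash
cat >> h.py <<'E'
def cart(im,c,p,h,th=110):
    g=cv2.cvtColor(im,6);_,n,m=near(g>th,p)
    if n<300: print("small",n)
    hull=cv2.convexHull(np.argwhere(m)[:,::-1].astype(np.int32))[:,0]
    w=np.array([onz(c,q,h)[:2] for q in hull])
    (cx,cy),sz,a=cv2.minAreaRect((w*1000).astype(np.float32))
    return np.array([cx,cy])/1000,np.array(sz),np.radians(a)
E
python3 - <<'E'
from h import *
np.set_printoptions(precision=4,suppress=True)
im,c=snap("wrist")
r=cart(im,c,(255,147),.076);print(r)
s0=onz(c,(237,162),.076)[:2]-r[0];print("strip dir",np.arctan2(s0[1],s0[0]))
print("knob top", onz(c,(255,150),.11))
for t in(90,110,130,160,200): print(t,cart(im,c,(255,147),.076,t))
E
```

```text
(array([ 0.4224, -0.2428]), array([62.6987, 60.924 ]), np.float64(0.9717804243930253))
strip dir 2.5867806533557682
knob top [ 0.4246 -0.2425  0.11  ]
small 52
90 (array([ 0.4738, -0.2645]), array([ 7.4099, 11.6959]), np.float64(0.7902180189173009))
110 (array([ 0.4224, -0.2428]), array([62.6987, 60.924 ]), np.float64(0.9717804243930253))
130 (array([ 0.4225, -0.2428]), array([62.507 , 60.8452]), np.float64(0.9718263639218292))
160 (array([ 0.4223, -0.2429]), array([61.9862, 60.7062]), np.float64(0.971383746548658))
200 (array([ 0.4197, -0.2467]), array([28.8445, 24.7662]), np.float64(0.9347342557333691))
```

```bash
python3 - <<'E'
from h import *
go(.4224,-.243,.081,.972)
E
```

```text
move [ 1.02 -0.    7.17] turn -6.11 | now [ 0.3985 -0.2514  0.2602] yaw 0.332 q6 0.56 t 1.7
```

>>> servo_tool(moves=[[1,0,2,-1,0],[1,0,2,-2,0],[1,0,2,-3,0],[1,0,2,-4,0],[1,0,2,-5,0],[1,0,2.5,-6.1,0],[1,0,4,-6.1,0],[1,0,5.5,-6.1,0],[1,0,6.5,-6.1,0],[1,0,7.15,-6.1,0]])

```text
time: 2.55
tool_pos: [0.4205, -0.2416, 0.0779]
ee_rot: [-3.136, -0.0, 0.971]
wrist_force: [-0.5, 0.5, -0.2]
width: 0.0939
finger_force: 0.0
```

>>> servo_tool(moves=[[0,0,0,0,0],[0,0,0,0,0],[0,0,0,0,1],[0,0,0,0,1],[0,0,0,0,1],[0,0,0,0,1],[0,0,0,0,1],[0,0,0,0,1],[0,0,0,0,1],[0,0,0,0,1]])

```text
time: 3.38
tool_pos: [0.4228, -0.2424, 0.0818]
ee_rot: [3.141, 0.0, 0.973]
wrist_force: [-0.5, 0.1, -0.4]
width: 0.0444
finger_force: 0.0
```

```bash
python3 - <<'E'
from h import *
o=robot.get_obs();print(o["width"],o["finger_force"],o["wrist_force"]); go(.522,-.231,.226,3.17)
E
```

```text
0.0443565256982261 0.0 [-0.53309773  0.11053666 -0.43746026]
move [ 2.61  3.03 -5.77] turn -20.98 | now [ 0.4228 -0.2424  0.0818] yaw 0.973 q6 -0.04 t 3.4
```

>>> servo_tool(moves=[[0,0,0,0,1],[0,0,0,0,1],[0,0,0,0,1],[0,0,0,0,1],[0,0,0,0,1],[0,0,-0.5,0,1],[0,0,-1.3,0,1],[0,0,-2.2,0,1],[0,0,-3,0,1],[0,0,-3,0,1]])

```text
time: 4.22
tool_pos: [0.4247, -0.2438, 0.1608]
ee_rot: [3.134, 0.0, 0.973]
wrist_force: [0.8, -0.8, -2.4]
width: 0.0297
finger_force: 30.0
```

>>> servo_tool(moves=[[0.5,0.5,-1,-1.1,1],[1,1,-2,-2.2,1],[1.5,1.5,-2.8,-3.3,1],[2,2,-2.8,-4.4,1],[2.6,3,-2.8,-5.5,1],[2.6,3,-2.8,-6.6,1],[2.6,3,-2.8,-7.7,1],[2.6,3,-2.8,-8.8,1],[2.6,3,-2.8,-9.9,1],[2.6,3,-2.8,-11,1]])

```text
time: 5.05
tool_pos: [0.5208, -0.2305, 0.2239]
ee_rot: [-3.14, -0.003, 2.13]
wrist_force: [-0.7, 0.0, -3.2]
width: 0.0296
finger_force: 30.0
```

>>> servo_tool(moves=[[0,0,0,-1.1,1],[0,0,0,-2.2,1],[0,0,0,-3.3,1],[0,0,0,-4.4,1],[0,0,0,-5.5,1],[0,0,0,-6.6,1],[0,0,0,-7.7,1],[0,0,0,-8.8,1],[0,0,0,-9.9,1],[0,0,0,-10,1]])

```text
time: 5.88
tool_pos: [0.5207, -0.2306, 0.2242]
ee_rot: [3.14, -0.003, -3.109]
wrist_force: [-0.1, 0.5, -3.6]
width: 0.0299
finger_force: 30.0
```

>>> servo_tool(moves=[[0,0,0,0,1],[0,0,0,0,1],[0,0,0,0,1],[0,0,0,0,1],[0,0,0,0,1],[0,0,0,0,1]])

```text
time: 6.38
tool_pos: [0.5214, -0.2309, 0.2268]
ee_rot: [-3.141, 0.0, -3.112]
wrist_force: [-0.5, -0.2, -3.5]
width: 0.0298
finger_force: 30.0
```

```bash
python3 - <<'E'
from h import *
o=robot.get_obs();print(o["width"],o["finger_force"],o["wrist_force"]); go(.522,-.231,.2268,3.17)
a,_=snap("scene");b,_=snap("wrist")
c=np.zeros((384,800,3),np.uint8);c[:,:512]=b;c[:264,512:]=cv2.resize(a[80:190,110:230],(288,264));cv2.imwrite("pics/r1.png",c)
E
```

```text
0.02979312961488353 29.999366998672485 [-0.46396776 -0.1578367  -3.50662103]
move [-0.03 -0.    0.  ] turn 0.01 | now [ 0.5214 -0.2309  0.2268] yaw -3.112 q6 -2.12 t 6.4
```

View pics/r1.png

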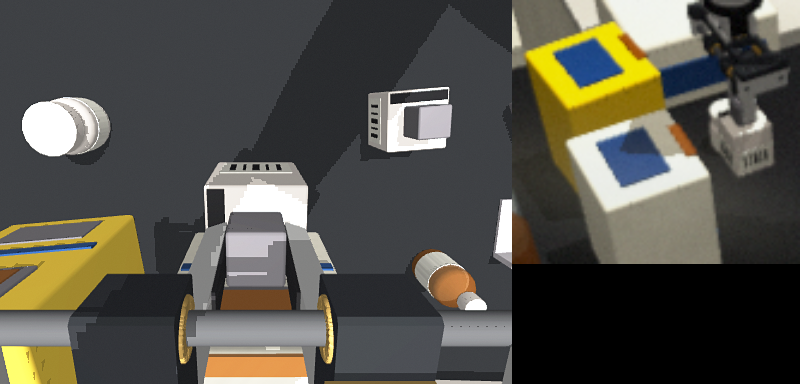

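The tall cartridge is held with its strip on the left at (215,205). Its left label therefore faces the window, with the amber visible below it. I'll hold, then turn to middle and right.

>>> servo_tool(moves=[[0,0,0,0,1],[0,0,0,0,1],[0,0,0,0,1],[0,0,0,0,1],[0,0,0,0,1],[0,0,0,0,1],[0,0,0,0,1],[0,0,0,0,1],[0,0,0,0,1],[0,0,0,0,1]])

```text
time: 7.32
tool_pos: [0.5213, -0.2309, 0.2267]
ee_rot: [-3.142, 0.0, -3.111]
wrist_force: [0.2, 0.6, -3.0]
width: 0.0294
finger_force: 30.0
```

>>> servo_tool(moves=[[0,0,0,0,1],[0,0,0,0,1],[0,0,0,0,1],[0,0,0,0,1],[0,0,0,0,1],[0,0,0,0,1],[0,0,0,0,1],[0,0,0,0,1],[0,0,0,0,1],[0,0,0,0,1]])

```text
time: 8.15
tool_pos: [0.5213, -0.2309, 0.2267]
ee_rot: [-3.141, 0.0, -3.111]
wrist_force: [0.2, 0.5, -2.2]
width: 0.0299
finger_force: 30.0
```

>>> servo_tool(moves=[[0,0,0,1.1,1],[0,0,0,2.2,1],[0,0,0,3.3,1],[0,0,0,4.4,1],[0,0,0,5.5,1],[0,0,0,6.6,1],[0,0,0,7.7,1],[0,0,0,8.8,1],[0,0,0,9.9,1],[0,0,0,11,1]])

```text
time: 8.98
tool_pos: [0.5213, -0.2309, 0.2268]
ee_rot: [-3.142, 0.0, 2.014]
wrist_force: [0.0, -0.2, -3.4]
width: 0.0298
finger_force: 30.0
```

>>> servo_tool(moves=[[0,0,0,1.1,1],[0,0,0,2.2,1],[0,0,0,3.3,1],[0,0,0,4,1],[0,0,0,4,1],[0,0,0,4,1],[0,0,0,4,1],[0,0,0,4,1],[0,0,0,4,1],[0,0,0,4,1]])

```text
time: 9.82
tool_pos: [0.5213, -0.2309, 0.2267]
ee_rot: [-3.142, 0.0, 1.601]
wrist_force: [0.5, -0.5, -2.1]
width: 0.0297
finger_force: 30.0
```

>>> servo_tool(moves=[[0,0,0,0,1],[0,0,0,0,1],[0,0,0,0,1],[0,0,0,0,1],[0,0,0,0,1],[0,0,0,0,1],[0,0,0,0,1],[0,0,0,0,1],[0,0,0,0,1],[0,0,0,0,1]])

```text
time: 10.65
tool_pos: [0.5213, -0.2309, 0.2267]
ee_rot: [3.142, 0.0, 1.601]
wrist_force: [1.1, 0.1, -3.6]
width: 0.0297
finger_force: 30.0
```

>>> servo_tool(moves=[[0,0,0,0,1],[0,0,0,0,1],[0,0,0,0,1],[0,0,0,0,1],[0,0,0,0,1],[0,0,0,0,1],[0,0,0,0,1],[0,0,0,0,1],[0,0,0,0,1],[0,0,0,0,1]])

```text
time: 11.48
tool_pos: [0.5213, -0.2309, 0.2267]
ee_rot: [3.142, 0.0, 1.601]
wrist_force: [0.7, 0.3, -2.3]
width: 0.0301
finger_force: 30.0
```

>>> servo_tool(moves=[[0,0,0,1.1,1],[0,0,0,2.2,1],[0,0,0,3.3,1],[0,0,0,4.4,1],[0,0,0,5.5,1],[0,0,0,6.6,1],[0,0,0,7.7,1],[0,0,0,8.8,1],[0,0,0,9.9,1],[0,0,0,11,1]])

```text
time: 12.32
tool_pos: [0.5213, -0.2309, 0.2267]
ee_rot: [3.141, -0.0, 0.443]
wrist_force: [0.7, 0.0, -2.5]
width: 0.03
finger_force: 30.0
```

>>> servo_tool(moves=[[0,0,0,1.1,1],[0,0,0,2.2,1],[0,0,0,3.3,1],[0,0,0,4,1],[0,0,0,4,1],[0,0,0,4,1],[0,0,0,4,1],[0,0,0,4,1],[0,0,0,4,1],[0,0,0,4,1]])

```text
time: 13.15
tool_pos: [0.5213, -0.2309, 0.2267]
ee_rot: [3.141, -0.0, 0.031]
wrist_force: [-0.5, 0.5, -3.4]
width: 0.0298
finger_force: 30.0
```

>>> servo_tool(moves=[[0,0,0,0,1],[0,0,0,0,1],[0,0,0,0,1],[0,0,0,0,1],[0,0,0,0,1],[0,0,0,0,1],[0,0,0,0,1],[0,0,0,0,1],[0,0,0,0,1],[0,0,0,0,1]])

```text
time: 13.98
tool_pos: [0.5213, -0.2309, 0.2267]
ee_rot: [3.142, -0.0, 0.03]
wrist_force: [-0.1, 0.0, -2.9]
width: 0.0296
finger_force: 30.0
```

>>> servo_tool(moves=[[0,0,0,0,1],[0,0,0,0,1],[0,0,0,0,1],[0,0,0,0,1],[0,0,0,0,1],[0,0,0,0,1],[0,0,0,0,1],[0,0,0,0,1],[0,0,0,0,1],[0,0,0,0,1]])

```text
time: 14.82
tool_pos: [0.5213, -0.2309, 0.2267]
ee_rot: [3.142, -0.0, 0.03]
wrist_force: [1.5, 0.2, -3.6]
width: 0.0298
finger_force: 30.0
```

```bash
python3 - <<'E'
from h import *
o=robot.get_obs();print(o["width"],o["finger_force"],o["wrist_force"])
# approach pose: 12 mm short of rail and stop, underside 40 mm above plate
go(.45,.05,.226,1.664)
ex=np.array([np.cos(.093),np.sin(.093)]);ey=np.array([-ex[1],ex[0]])
p=.588*ex+.246*ey;print(p);go(p[0],p[1],.126,1.664)
E
```

```text
0.029819827676111032 29.999421536922455 [ 1.50925279  0.20294081 -3.59466067]
move [ -2.51 -11.32   0.03] turn -15.6 | now [ 0.5213 -0.2309  0.2267] yaw 0.03 q6 1.02 t 14.8
[0.56261399 0.29954215]
move [  2.29 -21.16   4.03] turn -15.6 | now [ 0.5213 -0.2309  0.2267] yaw 0.03 q6 1.02 t 14.8
```

>>> servo_tool(moves=[[0,-1.5,0,-1.1,1],[0,-3,0,-2.2,1],[0.2,-4.5,0,-3.3,1],[0.4,-6,0,-4.4,1],[0.6,-7.5,0,-5.5,1],[0.8,-9,0,-6.6,1],[1,-10.5,0,-7.7,1],[1.2,-12,0,-8.8,1],[1.4,-13.5,0,-9.9,1],[1.6,-15,0,-11,1]])

```text
time: 15.65
tool_pos: [0.5499, 0.1471, 0.227]
ee_rot: [3.141, -0.0, 1.188]
wrist_force: [1.1, 0.2, -3.1]
width: 0.0301
finger_force: 30.0
```

```bash
python3 - <<'E'
from h import *
go(.5626,.2995,.126,1.664)
E
```

```text
move [ 5.85 -1.81  4.04] turn -4.55 | now [0.5499 0.1471 0.227 ] yaw 1.188 q6 0.54 t 15.7
```

>>> servo_tool(moves=[[1,-0.3,0,-1.1,1],[2,-0.6,0,-2.2,1],[3,-0.9,0,-3.3,1],[4,-1.2,0,-4.5,1],[5,-1.5,0,-4.55,1],[5.85,-1.8,1,-4.55,1],[5.85,-1.8,2,-4.55,1],[5.85,-1.8,3,-4.55,1],[5.85,-1.8,4,-4.55,1],[5.85,-1.8,4,-4.55,1]])

```text
time: 16.48
tool_pos: [0.5601, 0.2962, 0.1193]
ee_rot: [-3.129, 0.004, 1.659]
wrist_force: [-1.1, -0.6, -4.8]
width: 0.0299
finger_force: 30.0
```

>>> servo_tool(moves=[[0,0,0,0,1],[0,0,0,0,1],[0,0,0,0,1],[0,0,0,0,1]])

```text
time: 16.82
tool_pos: [0.5652, 0.2979, 0.1296]
ee_rot: [3.137, -0.001, 1.658]
wrist_force: [1.3, -0.6, -2.4]
width: 0.0296
finger_force: 30.0
```

```bash
python3 - <<'E'
from h import *
o=robot.get_obs();print(o["wrist_force"])
go(.5626,.2995,.088,1.664)
im,c=snap("wrist","w2")
E
```

```text
[ 1.31618117 -0.59097866 -2.43221938]
move [ 0.07 -0.11  1.66] turn -0.06 | now [0.5652 0.2979 0.1296] yaw 1.658 q6 0.31 t 16.8
```

View pics/w2.png

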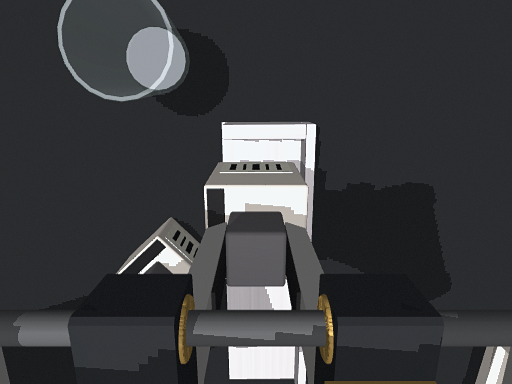

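The tall cartridge hangs over the plate. The end stop's top is at rows 123-139 and the rail is at columns 303-316 on the right; the beaker is clear at (140,55). Measuring the corner:

```bash
python3 - <<'E'
from h import *
im,c=snap("wrist");g=cv2.cvtColor(im,6)
o=robot.get_obs()
ex=np.array([np.cos(.093),np.sin(.093)]);ey=np.array([-ex[1],ex[0]])
f=lambda p,z:(onz(c,p,z)[:2]@ex,onz(c,p,z)[:2]@ey)
t=o["tool_pos"][:2];print("tool",t@ex,t@ey)
print("col250",g[118:166,250].tolist());print("row150",g[150,295:322].tolist());print("row145",g[145,215:232].tolist())
for p in((250,139),(303,150),(305,139)): print(p,f(p,.034),f(p,.004))
E
```

```text
tool 0.5899130397827314 0.24402716851748718
col250 [43, 43, 43, 39, 110, 103, 158, 251, 247, 245, 245, 245, 245, 245, 245, 246, 245, 246, 245, 245, 241, 147, 166, 249, 247, 245, 245, 245, 245, 245, 245, 245, 245, 245, 245, 245, 245, 245, 245, 245, 245, 247, 253, 183, 115, 123, 128, 126]
row150 [245, 245, 245, 245, 246, 254, 155, 111, 115, 115, 106, 230, 250, 246, 246, 246, 246, 246, 247, 254, 180, 26, 24, 27, 27, 45, 43]
row145 [44, 43, 44, 42, 44, 43, 35, 91, 255, 248, 246, 246, 245, 246, 246, 246, 245]
(250, 139) (np.float64(0.5854398581526027), np.float64(0.28916691240567666)) (np.float64(0.5850402672291964), np.float64(0.28591504597937034))
(303, 150) (np.float64(0.6287006325138583), np.float64(0.2799903332618214)) (np.float64(0.6330246126970318), np.float64(0.27573649161104985))
(305, 139) (np.float64(0.6300410088506733), np.float64(0.28892423261932737)) (np.float64(0.6345113424690315), np.float64(0.2856458683957931))
```

>>> servo_tool(moves=[[0,0,0.6,-0.05,1],[0,0,1.1,-0.05,1],[0,0,1.5,-0.05,1],[0,0,1.68,-0.05,1],[0,0,1.68,-0.05,1],[0,0,1.68,-0.05,1],[0,0.2,1.68,-0.05,1],[0,0.35,1.68,-0.05,1],[0,0.35,1.68,-0.05,1],[0,0.35,1.68,-0.05,1]])

```text
time: 17.75
tool_pos: [0.5732, 0.2985, 0.0853]
ee_rot: [3.14, -0.0, 1.664]
wrist_force: [-0.8, 0.0, 3.6]
width: 0.0298
finger_force: 30.0
```

>>> servo_tool(moves=[[0.15,0,0,0,1],[0.3,0,0,0,1],[0.4,0,0,0,1],[0.4,0.05,0,0,1],[0.4,0.1,0,0,1],[0.4,0.1,0,0,1],[0.4,0.1,0,0,1],[0.4,0.1,0,0,1]])

```text
time: 18.42
tool_pos: [0.5734, 0.3091, 0.0853]
ee_rot: [-3.141, -0.001, 1.664]
wrist_force: [-2.6, -1.4, 5.5]
width: 0.03
finger_force: 30.0
```

```bash
cat >> h.py <<'E'
def car(yaw=.093):
    o=robot.get_obs();ex=np.array([np.cos(yaw),np.sin(yaw)]);ey=np.array([-ex[1],ex[0]]);t=o["tool_pos"][:2];f=o["wrist_force"][:2]
    print("x' %.4f y' %.4f z %.4f yaw %.3f F x' %.1f y' %.1f z %.1f w %.4f t %.1f"%(t@ex,t@ey,o["tool_pos"][2],o["ee_rot"][2],f@ex,f@ey,o["wrist_force"][2],o["width"],o["time"]))
E
python3 -c "
from h import *
car()"
```

```text
x' 0.5996 y' 0.2545 z 0.0853 yaw 1.664 F x' -2.8 y' -1.1 z 5.5 w 0.0300 t 18.4
```

>>> servo_tool(moves=[[0.05,0.04,-0.03,0,1],[0.1,0.08,-0.03,0,1],[0.15,0.1,-0.03,0,1],[0.2,0.1,-0.03,0,1],[0.2,0.1,-0.03,0,1],[0.2,0.1,-0.03,0,1]])

```text
time: 18.92
tool_pos: [0.5754, 0.3123, 0.0854]
ee_rot: [-3.139, 0.003, 1.663]
wrist_force: [-3.6, -4.1, 6.0]
width: 0.0298
finger_force: 30.0
```

```bash
python3 -c "
from h import *
car()"
```

```text
x' 0.6019 y' 0.2575 z 0.0854 yaw 1.663 F x' -4.0 y' -3.7 z 6.0 w 0.0298 t 18.9
```

>>> servo_tool(moves=[[0.06,0.03,-0.06,0,1],[0.12,0.06,-0.06,0,1],[0.16,0.08,-0.06,0,1],[0.16,0.08,-0.06,0,1],[0.16,0.08,-0.06,0,1]])

```text
time: 19.33
tool_pos: [0.5755, 0.3152, 0.0857]
ee_rot: [-3.135, 0.006, 1.663]
wrist_force: [-5.5, -7.3, 5.0]
width: 0.0299
finger_force: 30.0
```

```bash
python3 -c "
from h import *
car()"
```

```text
x' 0.6022 y' 0.2604 z 0.0857 yaw 1.663 F x' -6.2 y' -6.8 z 5.0 w 0.0299 t 19.3
```

>>> servo_tool(moves=[[0.06,0,0,0,1],[0.12,0,0,0,1],[0.16,0,0,0,1],[0.16,0,0,0,1],[0.16,0,0,0,1]])

```text
time: 19.75
tool_pos: [0.5754, 0.3172, 0.0861]
ee_rot: [-3.134, 0.009, 1.663]
wrist_force: [-6.0, -10.2, 6.7]
width: 0.0301
finger_force: 30.0
```

```bash
python3 -c "
from h import *
car();im,c=snap('wrist','w3');a,_=snap('top')
b=np.zeros((384,800,3),np.uint8);b[:,:512]=im;b[:240,512:]=cv2.resize(a[145:185,150:198],(288,240));cv2.imwrite('pics/w3b.png',b)"
```

```text
x' 0.6024 y' 0.2624 z 0.0861 yaw 1.663 F x' -6.9 y' -9.6 z 6.7 w 0.0301 t 19.8
```

View pics/w3b.png

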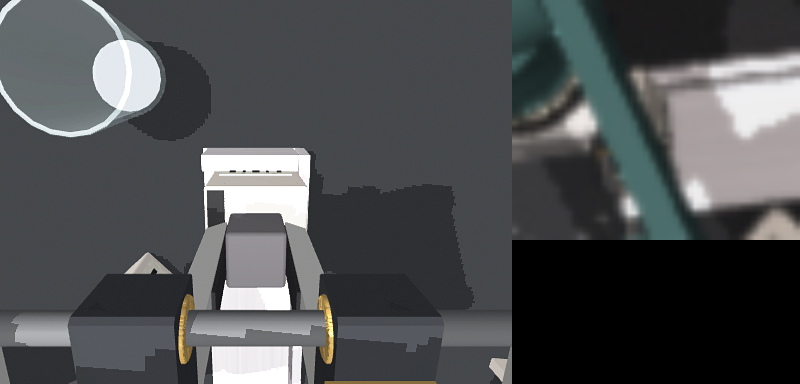

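>>> servo_tool(moves=[[-0.08,-0.04,0,0,1],[-0.12,-0.06,0,0,1],[-0.12,-0.06,0,0,0.8],[-0.12,-0.06,0,0,0.6],[-0.12,-0.06,0,0,0.3],[-0.12,-0.06,0,0,0.3],[-0.12,-0.06,0,0,0.3],[-0.12,-0.06,0,0,0.3],[-0.12,-0.06,0,0,0.3]])

```text
time: 20.6
tool_pos: [0.5763, 0.3191, 0.0869]
ee_rot: [3.141, -0.0, 1.664]
wrist_force: [0.0, -1.0, 0.2]
width: 0.0642
finger_force: 0.0
```

>>> servo_tool(moves=[[0,0,-0.6,0,0.3],[0,0,-1.5,0,0.3],[0,0,-3,0,0.3],[0,0,-4.5,0,0.2],[-1,0,-6,0,0],[-2,0,-7,0,0],[-2.5,0,-7,0,0],[-2.5,0,-7,0,0],[-2.5,0,-7,0,0],[-2.5,0,-7,0,0]])

```text
time: 21.43
tool_pos: [0.5811, 0.257, 0.2592]
ee_rot: [-3.137, 0.0, 1.664]
wrist_force: [-0.4, -0.1, -0.3]
width: 0.094
finger_force: 0.0
```

```bash
python3 -c "
from h import *
car();im,c=snap('wrist','w4')"
```

```text
x' 0.6024 y' 0.2019 z 0.2592 yaw 1.664 F x' -0.4 y' -0.0 z -0.3 w 0.0940 t 21.4
```

View pics/w4.png

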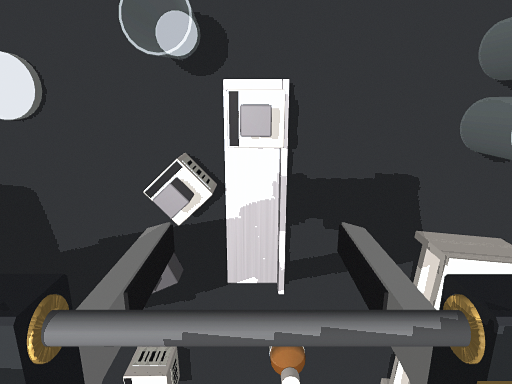

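The tall cartridge stands in the corner at (255,120), the rail edge is at column 285, and the short one is at (180,190). Checking its seating numerically, and measuring B from the top view:

```bash
python3 - <<'E'
from h import *
np.set_printoptions(precision=4,suppress=True)
im,c=snap("wrist");g=cv2.cvtColor(im,6)
ex=np.array([np.cos(.093),np.sin(.093)]);ey=np.array([-ex[1],ex[0]])
f=lambda p,z:np.array((onz(c,p,z)[:2]@ex,onz(c,p,z)[:2]@ey))
print("col232",g[75:160,233].tolist());print("row135",g[135,218:295].tolist());print("row200",g[200,270:292].tolist())
k,n,m=near((g>95)&(g<190)&(np.hypot(*(np.indices(g.shape)-np.array([120,255])[:,None,None]))<24),(255,120));print("knob",k,n,f(k,.114))
a,tc=snap("top");tg=cv2.cvtColor(a,6);b,n,_=near((tg>138)&(tg<170),(280,197));print("B knob",b,n,onz(tc,b,.097))
go(.435,-.07,.25,1.58)
E
```

```text
col232 [52, 52, 51, 36, 235, 255, 255, 254, 254, 254, 254, 254, 254, 255, 242, 255, 156, 68, 66, 68, 69, 69, 68, 69, 67, 66, 67, 67, 67, 67, 68, 67, 68, 68, 68, 66, 67, 67, 67, 66, 66, 67, 66, 68, 65, 66, 66, 66, 66, 65, 67, 66, 66, 64, 65, 65, 65, 65, 66, 64, 66, 65, 64, 64, 64, 64, 65, 64, 64, 60, 48, 249, 242, 255, 254, 254, 254, 254, 254, 254, 254, 254, 254, 254, 254]
row135 [53, 52, 53, 52, 51, 41, 190, 255, 255, 239, 255, 202, 59, 61, 64, 66, 65, 66, 66, 61, 50, 239, 196, 144, 168, 168, 168, 167, 167, 167, 171, 172, 172, 172, 172, 173, 174, 174, 173, 172, 173, 172, 173, 174, 174, 173, 174, 174, 174, 174, 173, 177, 123, 175, 223, 220, 219, 220, 219, 218, 216, 255, 255, 254, 255, 252, 149, 216, 217, 229, 60, 29, 32, 33, 34, 34, 34]
row200 [205, 211, 213, 207, 203, 206, 213, 216, 189, 86, 141, 207, 208, 205, 205, 207, 125, 29, 33, 34, 35, 34]
knob [255.5621 120.5922] 998 [0.6007 0.2588]
B knob [279.5062 196.7284] 81 [ 0.4566 -0.0728  0.097 ]
move [-12.48  -7.05   0.42] turn 0.81 | now [0.5811 0.2573 0.2595] yaw 1.665 q6 0.23 t 21.6
```

>>> servo_tool(moves=[[-1.5,-0.7,0,0,0],[-3,-1.4,0,0.8,0],[-4.5,-2.1,0,0.8,0],[-6,-2.8,0,0.8,0],[-7.5,-3.5,0,0.8,0],[-9,-4.2,0,0.8,0],[-10.5,-4.9,0,0.8,0],[-12,-5.6,0,0.8,0],[-13.2,-6.1,0,0.8,0],[-13.7,-6.3,0,0.8,0]])

```text
time: 22.42
tool_pos: [0.4554, -0.1019, 0.2612]
ee_rot: [-3.14, 0.001, 1.577]
wrist_force: [-0.3, -0.4, -0.2]
width: 0.094
finger_force: 0.0
```

>>> servo_tool(moves=[[0,0,0,0,0],[0,0,0,0,0],[0,0,0,0,0],[0,0,0,0,0],[0,0,0,0,0]])

```text
time: 22.83
tool_pos: [0.4573, -0.0979, 0.2618]
ee_rot: [-3.141, -0.0, 1.582]
wrist_force: [0.7, 0.2, 0.6]
width: 0.0942
finger_force: 0.0
```

```bash
python3 - <<'E'
from h import *
np.set_printoptions(precision=4,suppress=True)
im,c=snap("wrist","w5")
pr=lambda p:(lambda v:(c[0]@v/v[2])[:2])(c[1].T@(np.array(p)-c[2]))
q=pr((.4566,-.0728,.063));print(q)
r=cart(im,c,q,.063);print(r)
hsv=cv2.cvtColor(im,6);x,y=q.astype(int);print(hsv[y-40:y+40:4,x],hsv[y,x-40:x+40:4])
go(r[0][0],r[0][1],.068,r[2] if abs(r[2]-1.57)<.78 else r[2]-np.pi/2)
E
```

```text
[256.0027 146.5326]
(array([ 0.4585, -0.0705]), array([59.9431, 63.6756]), np.float64(0.11428343291024333))
[101 100 100 255 255 255 255 109 212 212 211 210 209 209 207 255 255  64
  69  69] [ 68  69  69  69 255  82  80 180 209 212 211 211 211 210 201 255 255 255
  69  68]
move [1.1  0.07 7.75] turn 29.02 | now [ 0.4573 -0.0981  0.2618] yaw 1.582 q6 -0.34 t 22.9
```

>>> servo_tool(moves=[[1.04,0.05,1,-1,0],[1.04,0.05,2,-1,0],[1.04,0.05,3,-1,0],[1.04,0.05,4.2,-1,0],[1.04,0.05,5.5,-1,0],[1.04,0.05,6.5,-1,0],[1.04,0.05,7.3,-1,0],[1.04,0.05,7.7,-1,0],[1.04,0.05,7.75,-1,0.3],[1.04,0.05,7.75,-1,0.6]])

```text
time: 23.72
tool_pos: [0.4581, -0.0728, 0.0684]
ee_rot: [-3.141, -0.0, 1.685]
wrist_force: [0.3, -0.2, 0.4]
width: 0.0844
finger_force: 0.0
```

>>> servo_tool(moves=[[0,0,0,0,1],[0,0,0,0,1],[0,0,0,0,1],[0,0,0,0,1],[0,0,0,0,1],[0,0,0,0,1],[0,0,0,0,1],[0,0,0,0,1],[0,0,0,0,1],[0,0,0,0,1]])

```text
time: 24.55
tool_pos: [0.4584, -0.0732, 0.0684]
ee_rot: [3.14, 0.0, 1.685]
wrist_force: [1.3, 0.4, -1.0]
width: 0.0296
finger_force: 30.0
```

>>> servo_tool(moves=[[0,0,0,0,1],[0,0,0,0,1],[0,0,0,0,1]])

```text
time: 24.8
tool_pos: [0.4583, -0.0732, 0.0684]
ee_rot: [3.141, 0.0, 1.685]
wrist_force: [2.6, 0.5, -0.3]
width: 0.0295
finger_force: 30.0
```

```bash
python3 - <<'E'
from h import *
o=robot.get_obs();print(o["width"],o["finger_force"],o["wrist_force"],o["ee_rot"]); go(.522,-.231,.145+o["tool_pos"][2],3.17)
E
```

```text
0.029458495705990885 29.954522252082825 [ 2.56900143  0.51779104 -0.33229517] [3.14066154e+00 2.63590946e-04 1.68469754e+00]
move [-6.56  1.82 -5.8 ] turn -14.18 | now [ 0.4583 -0.0732  0.0684] yaw 1.685 q6 -0.39 t 24.8
```

>>> servo_tool(moves=[[0,0,-1,0,1],[0,0,-2.2,0,1],[0,0,-3.6,0,1],[-1,0,-5,-1,1],[-2.2,0.2,-5.8,-2.1,1],[-3.4,0.5,-5.8,-3.2,1],[-4.6,0.9,-5.8,-4.3,1],[-5.8,1.4,-5.8,-5.4,1],[-6.55,1.8,-5.8,-6.5,1],[-6.55,1.8,-5.8,-7.6,1]])

```text
time: 25.63
tool_pos: [0.5212, -0.2342, 0.21]
ee_rot: [-3.139, -0.004, 2.482]
wrist_force: [-0.2, -0.1, -3.0]
width: 0.0298
finger_force: 30.0
```

>>> servo_tool(moves=[[0,0,0,-1.1,1],[0,0,0,-2.2,1],[0,0,0,-3.3,1],[0,0,0,-4.4,1],[0,0,0,-5.5,1],[0,0,0,-6.6,1],[0,0,0,-6.6,1],[0,0,0,-6.6,1],[0,0,0,-6.6,1],[0,0,0,-6.6,1]])

```text
time: 26.47
tool_pos: [0.5209, -0.2306, 0.2126]
ee_rot: [3.141, -0.001, -3.113]
wrist_force: [0.4, -0.1, -3.1]
width: 0.0298
finger_force: 30.0
```

```bash
python3 - <<'E'
from h import *
o=robot.get_obs();print(o["width"],o["wrist_force"]); go(.522,-.231,.2134,3.17)
im,_=snap("wrist");g=cv2.cvtColor(im,6);print(g[210,195:320:5])
E
```

```text
0.02979687506904727 [ 0.37127922 -0.11075639 -3.13771228]
move [-0.04 -0.02 -0.03] turn 0.0 | now [ 0.5209 -0.2306  0.2126] yaw -3.113 q6 -2.12 t 26.5
[ 86  85 255  55  56  55 255  97 129 124 125 124 125 125 124 124 125 114
 255 255 255 255 255  58  86]
```

Strip on the left at columns 210-220, the same arrangement as before. Running the hold and turn sequence.

>>> servo_tool(moves=[[0,0,0,0,1],[0,0,0,0,1],[0,0,0,0,1],[0,0,0,0,1],[0,0,0,0,1],[0,0,0,0,1],[0,0,0,0,1],[0,0,0,0,1],[0,0,0,0,1],[0,0,0,0,1]])

```text
time: 27.35
tool_pos: [0.5213, -0.2307, 0.2132]
ee_rot: [-3.141, 0.0, -3.111]
wrist_force: [-0.1, -0.4, -4.0]
width: 0.0294
finger_force: 30.0
```

>>> servo_tool(moves=[[0,0,0,0,1],[0,0,0,0,1],[0,0,0,0,1],[0,0,0,0,1],[0,0,0,0,1],[0,0,0,0,1],[0,0,0,0,1],[0,0,0,0,1],[0,0,0,0,1],[0,0,0,0,1]])

```text
time: 28.18
tool_pos: [0.5212, -0.2307, 0.2132]
ee_rot: [-3.142, -0.0, -3.111]
wrist_force: [-0.5, -0.4, -2.8]
width: 0.0297
finger_force: 30.0
```

>>> servo_tool(moves=[[0,0,0,0,1],[0,0,0,0,1],[0,0,0,0,1],[0,0,0,0,1],[0,0,0,0,1],[0,0,0,0,1]])

```text
time: 28.68
tool_pos: [0.5213, -0.2307, 0.2132]
ee_rot: [-3.142, 0.0, -3.111]
wrist_force: [-0.2, 0.5, -4.0]
width: 0.0296
finger_force: 30.0
```

>>> servo_tool(moves=[[0,0,0,1.1,1],[0,0,0,2.2,1],[0,0,0,3.3,1],[0,0,0,4.4,1],[0,0,0,5.5,1],[0,0,0,6.6,1],[0,0,0,7.7,1],[0,0,0,8.8,1],[0,0,0,9.9,1],[0,0,0,11,1]])

```text
time: 29.52
tool_pos: [0.5212, -0.2307, 0.2132]
ee_rot: [-3.142, 0.0, 2.014]
wrist_force: [0.8, 0.0, -3.0]
width: 0.0296
finger_force: 30.0
```

>>> servo_tool(moves=[[0,0,0,1.1,1],[0,0,0,2.2,1],[0,0,0,3.3,1],[0,0,0,4,1],[0,0,0,4,1],[0,0,0,4,1],[0,0,0,4,1],[0,0,0,4,1],[0,0,0,4,1],[0,0,0,4,1]])

```text
time: 30.35
tool_pos: [0.5212, -0.2307, 0.2132]
ee_rot: [3.142, 0.0, 1.601]
wrist_force: [0.3, -0.0, -3.5]
width: 0.0296
finger_force: 30.0
```

>>> servo_tool(moves=[[0,0,0,0,1],[0,0,0,0,1],[0,0,0,0,1],[0,0,0,0,1],[0,0,0,0,1],[0,0,0,0,1],[0,0,0,0,1],[0,0,0,0,1],[0,0,0,0,1],[0,0,0,0,1]])

```text
time: 31.18
tool_pos: [0.5212, -0.2307, 0.2132]
ee_rot: [3.142, 0.0, 1.601]
wrist_force: [-0.5, -0.2, -2.5]
width: 0.0298
finger_force: 30.0
```

>>> servo_tool(moves=[[0,0,0,0,1],[0,0,0,0,1],[0,0,0,0,1],[0,0,0,0,1],[0,0,0,0,1],[0,0,0,0,1],[0,0,0,0,1],[0,0,0,0,1],[0,0,0,0,1],[0,0,0,0,1]])

```text
time: 32.02
tool_pos: [0.5212, -0.2308, 0.2133]
ee_rot: [3.142, 0.0, 1.601]
wrist_force: [1.0, 0.1, -2.5]
width: 0.0298
finger_force: 30.0
```

>>> servo_tool(moves=[[0,0,0,1.1,1],[0,0,0,2.2,1],[0,0,0,3.3,1],[0,0,0,4.4,1],[0,0,0,5.5,1],[0,0,0,6.6,1],[0,0,0,7.7,1],[0,0,0,8.8,1],[0,0,0,9.9,1],[0,0,0,11,1]])

```text
time: 32.85
tool_pos: [0.5212, -0.2307, 0.2132]
ee_rot: [3.142, 0.0, 0.443]
wrist_force: [1.2, 0.0, -3.4]
width: 0.0299
finger_force: 30.0
```

>>> servo_tool(moves=[[0,0,0,1.1,1],[0,0,0,2.2,1],[0,0,0,3.3,1],[0,0,0,4,1],[0,0,0,4,1],[0,0,0,4,1],[0,0,0,4,1],[0,0,0,4,1],[0,0,0,4,1],[0,0,0,4,1]])

```text
time: 33.68
tool_pos: [0.5213, -0.2307, 0.2132]
ee_rot: [3.142, -0.0, 0.031]
wrist_force: [-0.5, -0.3, -3.7]
width: 0.0297
finger_force: 30.0
```

>>> servo_tool(moves=[[0,0,0,0,1],[0,0,0,0,1],[0,0,0,0,1],[0,0,0,0,1],[0,0,0,0,1],[0,0,0,0,1],[0,0,0,0,1],[0,0,0,0,1],[0,0,0,0,1],[0,0,0,0,1]])

```text
time: 34.52
tool_pos: [0.5212, -0.2307, 0.2132]
ee_rot: [3.142, -0.0, 0.03]
wrist_force: [0.1, -0.3, -3.4]
width: 0.0301
finger_force: 30.0
```

>>> servo_tool(moves=[[0,0,0,0,1],[0,0,0,0,1],[0,0,0,0,1],[0,0,0,0,1],[0,0,0,0,1],[0,0,0,0,1],[0,0,0,0,1],[0,0,0,0,1],[0,0,0,0,1],[0,0,0,0,1]])

```text
time: 35.35
tool_pos: [0.5213, -0.2307, 0.2132]
ee_rot: [3.142, -0.0, 0.03]
wrist_force: [-0.5, 0.3, -3.3]
width: 0.03
finger_force: 30.0
```

>>> servo_tool(moves=[[0,-1.5,0,-1.1,1],[0,-3,0,-2.2,1],[0.2,-4.5,0,-3.3,1],[0.4,-6,0,-4.4,1],[0.6,-7.5,0,-5.5,1],[0.8,-9,0,-6.6,1],[1,-10,0,-7.7,1],[1.2,-11,0,-8.8,1],[1.4,-12,0,-9.9,1],[1.6,-13,0,-11,1]])

```text
time: 36.18
tool_pos: [0.5515, 0.0968, 0.2134]
ee_rot: [3.141, -0.0, 1.188]
wrist_force: [1.4, -0.6, -4.4]
width: 0.03
finger_force: 30.0
```

```bash
python3 - <<'E'
from h import *
car()
ex=np.array([np.cos(.093),np.sin(.093)]);ey=np.array([-ex[1],ex[0]])
p=.592*ex+.186*ey;go(p[0],p[1],.113,1.664)
E
```

```text
x' 0.5581 y' 0.0451 z 0.2134 yaw 1.188 F x' 1.3 y' -0.8 z -4.4 w 0.0300 t 36.2
move [ 5.63 -1.38  4.01] turn -4.54 | now [0.5515 0.0968 0.2134] yaw 1.188 q6 0.46 t 36.2
```

>>> servo_tool(moves=[[1,-0.3,0,-1.1,1],[2,-0.6,0,-2.2,1],[3,-0.8,0,-3.3,1],[4,-1,0,-4.5,1],[5,-1.2,0,-4.55,1],[5.6,-1.4,1,-4.55,1],[5.6,-1.4,2,-4.55,1],[5.6,-1.4,3,-4.55,1],[5.6,-1.4,4,-4.55,1],[5.6,-1.4,4,-4.55,1]])

```text
time: 37.02
tool_pos: [0.5681, 0.2371, 0.106]
ee_rot: [-3.129, 0.003, 1.659]
wrist_force: [-1.4, -1.5, -4.8]
width: 0.0299
finger_force: 30.0
```

>>> servo_tool(moves=[[0,0,0,0,1],[0,0,0,0,1],[0,0,0,0,1],[0,0,0,0,1],[0,0,0,0,1],[0,0,0,0,1]])

```text
time: 37.52
tool_pos: [0.5727, 0.2382, 0.1145]
ee_rot: [3.139, -0.0, 1.658]
wrist_force: [0.0, -0.4, -4.3]
width: 0.0299
finger_force: 30.0
```

```bash
python3 - <<'E'
from h import *
car()
ex=np.array([np.cos(.093),np.sin(.093)]);ey=np.array([-ex[1],ex[0]])
p=.592*ex+.186*ey;go(p[0],p[1],.0735,1.664);snap("wrist","w6")
E
```

```text
x' 0.5924 y' 0.1840 z 0.1145 yaw 1.658 F x' -0.0 y' -0.4 z -4.3 w 0.0299 t 37.5
move [ 0.08 -0.02  1.64] turn -0.05 | now [0.5727 0.2382 0.1145] yaw 1.658 q6 0.22 t 37.5
```

View pics/w6.png

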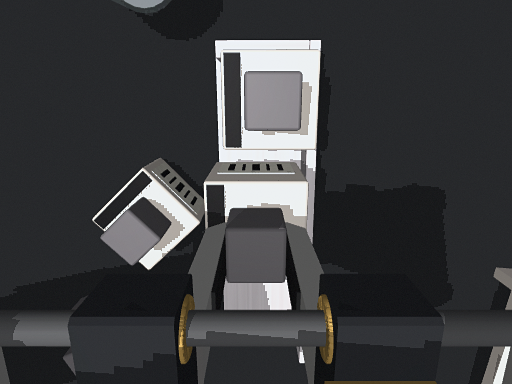

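The tall cartridge stays flush at (272,95) and the mid is poised about 14 mm short of it. Lowering it and pushing home.

>>> servo_tool(moves=[[0,0,0.6,-0.05,1],[0,0,1.1,-0.05,1],[0,0,1.45,-0.05,1],[0,0,1.6,-0.05,1],[0,0,1.6,-0.05,1],[0,0.2,1.6,-0.05,1],[0,0.35,1.6,-0.05,1],[0,0.42,1.6,-0.05,1],[0,0.42,1.6,-0.05,1],[0,0.42,1.6,-0.05,1]])

```text
time: 38.4
tool_pos: [0.5821, 0.239, 0.0728]
ee_rot: [-3.14, 0.0, 1.664]
wrist_force: [-3.0, -0.5, -3.3]
width: 0.0299
finger_force: 30.0
```

>>> servo_tool(moves=[[0.15,0,0,0,1],[0.3,0,0,0,1],[0.4,0,0,0,1],[0.5,0.03,0,0,1],[0.6,0.06,0,0,1],[0.65,0.06,0,0,1],[0.65,0.06,0,0,1],[0.65,0.06,0,0,1]])

```text
time: 39.07
tool_pos: [0.581, 0.253, 0.0725]
ee_rot: [-3.137, 0.005, 1.663]
wrist_force: [-4.9, -7.0, -1.9]
width: 0.03
finger_force: 30.0
```

```bash
python3 -c "
from h import *
car()"
```

```text
x' 0.6019 y' 0.1979 z 0.0725 yaw 1.663 F x' -5.5 y' -6.6 z -1.9 w 0.0300 t 39.1
```

>>> servo_tool(moves=[[0.05,0,0.03,0,1],[0.05,0,0.03,0,1],[0.05,0,0.03,0,0.8],[0.05,0,0.03,0,0.6],[0,0,0,0,0.3],[0,0,0,0,0.3],[0,0,0,0,0.3],[0,0,0,0,0.3],[0,0,0,0,0.3]])

```text
time: 39.82
tool_pos: [0.5832, 0.2559, 0.0739]
ee_rot: [3.14, -0.001, 1.664]
wrist_force: [0.5, -0.3, -0.2]
width: 0.0649
finger_force: 0.0
```

>>> servo_tool(moves=[[0,0,-0.6,0,0.3],[0,0,-1.5,0,0.3],[0,0,-3,0,0.3],[0,0,-4.5,0,0.2],[-1,0,-6,0,0],[-2,0,-7,0,0],[-2.5,0,-7.5,0,0],[-2.5,0,-7.5,0,0],[-2.5,0,-7.5,0,0],[-2.5,0,-7.5,0,0]])

```text
time: 40.65
tool_pos: [0.5875, 0.1939, 0.2576]
ee_rot: [-3.137, -0.0, 1.664]
wrist_force: [0.9, -0.3, -1.0]
width: 0.0942
finger_force: 0.0
```

```bash
python3 - <<'E'
from h import *
np.set_printoptions(precision=4,suppress=True)
car();im,c=snap('wrist','w7')
ex=np.array([np.cos(.093),np.sin(.093)]);ey=np.array([-ex[1],ex[0]])
g=cv2.cvtColor(im,6)
pr=lambda p:(lambda v:(c[0]@v/v[2])[:2])(c[1].T@(np.array(p)-c[2]))
for xp,yp,z in((.601,.2585,.114),(.601,.1985,.101)):
    q=pr((*(xp*ex+yp*ey),z));d=np.hypot(*(np.indices(g.shape)-q[::-1][:,None,None]))
    k,n,m=near((g>95)&(g<190)&(d<24),q);w=onz(c,k,z)[:2];print(q,k,n,w@ex,w@ey)
q=pr((.467,.2338,.05));print("A px",q)
a,tc=snap("top");tg=cv2.cvtColor(a,6);b,n,_=near((tg>138)&(tg<170),(187.7,196.3));print("A knob",b,n,onz(tc,b,.084))
go(.467,.209,.26,1.0)
E
```

```text
x' 0.6029 y' 0.1385 z 0.2576 yaw 1.664 F x' 0.9 y' -0.4 z -1.0 w 0.0942 t 40.6
[255.2681  48.2345] [256.7723  47.2864] 1313 0.6023388510941423 0.2592847205991561
[255.2982 116.4852] [258.0143 116.0556] 1187 0.6036464630067714 0.19891219755859474
A px [154.3593 122.5258]
A knob [143.3651 198.7619] 126 [0.4612 0.3815 0.084 ]
move [ 1.05 -4.73 -0.08] turn 6.35 | now [0.5872 0.1941 0.2572] yaw 1.665 q6 0.13 t 40.8
```

View pics/w7.png

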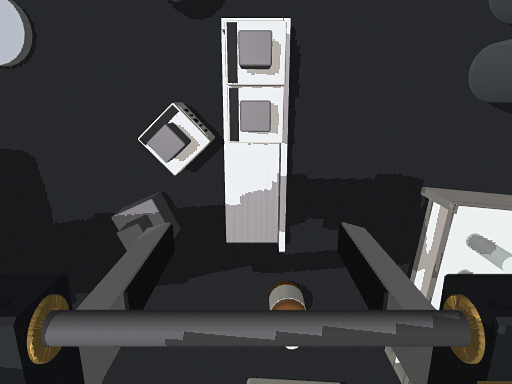

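Both placed cartridges are butted, with knobs at (257,47) and (258,116). The short cartridge is at (177,138) with its labels towards the upper right. It looks a little off from my first estimate, so I'll hover over it and re-measure.

```bash
python3 - <<'E'
from h import *
np.set_printoptions(precision=4,suppress=True)
im,c=snap('wrist')
k=onz(c,(167,142),.084);b=onz(c,(173,138),.05);print("knob",k,"block",b)
s=onz(c,(157,121),.05);print("strip dir",np.arctan2(*(s-b)[1::-1]))
cc=b[:2]
for yaw in (.9,1.0): go(cc[0]-.025*np.cos(yaw),cc[1]-.025*np.sin(yaw),.25,yaw)
E
```

```text
knob [0.4901 0.2181 0.084 ] block [0.4881 0.2185 0.05  ]
strip dir 2.390176070697711
move [ 0.62 -4.55  0.33] turn 7.31 | now [0.5874 0.1941 0.2576] yaw 1.665 q6 0.13 t 40.8
move [ 0.56 -4.47  0.33] turn 6.35 | now [0.5874 0.1941 0.2576] yaw 1.665 q6 0.13 t 40.8
```

>>> servo_tool(moves=[[0.1,-0.6,0.3,1,0],[0.2,-1.4,0.3,2,0],[0.3,-2.4,0.3,3,0],[0.4,-3.4,0.3,4,0],[0.5,-4.5,0.3,5,0],[0.6,-4.5,0.3,6,0],[0.6,-4.5,0.3,7,0],[0.6,-4.5,0.3,7,0],[0.6,-4.5,0.3,7,0],[0.6,-4.5,0.3,7,0]])

```text
time: 41.63
tool_pos: [0.4748, 0.1979, 0.2524]
ee_rot: [-3.141, 0.001, 0.933]
wrist_force: [-0.3, -0.9, -0.4]
width: 0.0939
finger_force: 0.0
```

>>> servo_tool(moves=[[0,0,0,0,0],[0,0,0,0,0],[0,0,0,0,0]])

```text
time: 41.88
tool_pos: [0.4751, 0.1976, 0.253]
ee_rot: [-3.141, 0.0, 0.931]
wrist_force: [0.1, 0.0, 0.1]
width: 0.094
finger_force: 0.0
```

```bash
python3 - <<'E'
from h import *
np.set_printoptions(precision=4,suppress=True)
im,c=snap('wrist','w8')
pr=lambda p:(lambda v:(c[0]@v/v[2])[:2])(c[1].T@(np.array(p)-c[2]))
q=pr((.489,.218,.05));print(q)
r=cart(im,c,q,.05);print(r)
g=cv2.cvtColor(im,6);x,y=q.astype(int);print(g[y,x-45:x+45:4])
yaw=r[2]%(np.pi/2);go(*r[0],.055,yaw)
E
```

```text
[254.7728 146.0404]
(array([0.4897, 0.2174]), array([62.3686, 59.8411]), np.float64(0.8511576028239574))
[ 58  57  59  56  57  60  71  71 255 200 199 198 199 127 129 119 231 231
 225  38  39  39  39]
move [ 0.99 -0.01  7.92] turn 0.76 | now [0.4751 0.1976 0.253 ] yaw 0.931 q6 0.92 t 41.9
```

View pics/w8.png

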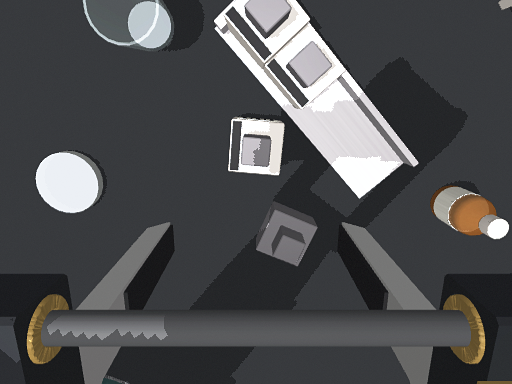

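The short cartridge is at (257,147) with its strip on the left, so the same grip applies. The end block is at (288,235) and the carrier at upper right; both clear the fingers if they are part closed.

>>> servo_tool(moves=[[1,0,1,0.75,0.25],[1,0,2,0.75,0.25],[1,0,3,0.75,0.25],[1,0,4.2,0.75,0.25],[1,0,5.5,0.75,0.25],[1,0,6.5,0.75,0.25],[1,0,7.3,0.75,0.25],[1,0,7.8,0.75,0.25],[1,0,7.95,0.75,0.3],[1,0,7.95,0.75,0.6]])

```text
time: 42.77
tool_pos: [0.4891, 0.2173, 0.0531]
ee_rot: [-3.14, 0.002, 0.852]
wrist_force: [-0.3, -0.3, -0.3]
width: 0.0625
finger_force: 0.0
```

>>> servo_tool(moves=[[0,0,0,0,1],[0,0,0,0,1],[0,0,0,0,1],[0,0,0,0,1],[0,0,0,0,1],[0,0,0,0,1],[0,0,0,0,1],[0,0,0,0,1],[0,0,0,0,1],[0,0,0,0,1]])

```text
time: 43.6
tool_pos: [0.4904, 0.2179, 0.0553]
ee_rot: [3.141, -0.001, 0.852]
wrist_force: [-0.6, 0.5, 4.7]
width: 0.0301
finger_force: 30.0
```

```bash
python3 - <<'E'
from h import *
o=robot.get_obs();print(o["width"],o["finger_force"],o["wrist_force"],o["ee_rot"]); go(.522,-.231,.145+o["tool_pos"][2],3.17);go(.43,.05,.145+o["tool_pos"][2])
E
```

```text
0.030050885272373293 29.98138278722763 [-0.56602049  0.51238581  4.6693778 ] [ 3.14078418e+00 -1.29165476e-03  8.52224138e-01]
move [-12.68  12.78  -5.81] turn -22.13 | now [0.4904 0.2179 0.0553] yaw 0.852 q6 1.03 t 43.6
move [-6.64  2.61 -5.81] turn 0 | now [0.4904 0.2179 0.0553] yaw 0.852 q6 1.03 t 43.6
```

>>> servo_tool(moves=[[0,0,-0.8,0,1],[0,0,-2,0,1],[0,0,-3.5,0,1],[0,0,-5,0,1],[0,0,-5.8,-1,1],[-1,1,-5.8,-2,1],[-2,2,-5.8,-3.1,1],[-3,3,-5.8,-4.2,1],[-4,4,-5.8,-5.3,1],[-5,5,-5.8,-6.4,1]])

```text
time: 44.43
tool_pos: [0.5006, 0.0409, 0.1975]
ee_rot: [-3.138, 0.0, 1.525]
wrist_force: [0.2, 0.7, -3.4]
width: 0.0295
finger_force: 30.0
```

```bash
python3 - <<'E'
from h import *
print(robot.get_obs()["width"]);go(.522,-.231,.2003,3.17)
E
```

```text
0.02950731897738889
move [-10.83   1.35  -0.11] turn -15.71 | now [0.5006 0.0409 0.1975] yaw 1.525 q6 0.01 t 44.4
```

>>> servo_tool(moves=[[-1.2,0.1,-0.1,-1.1,1],[-2.4,0.2,-0.1,-2.2,1],[-3.6,0.3,-0.1,-3.3,1],[-4.8,0.4,-0.1,-4.4,1],[-6,0.5,-0.1,-5.5,1],[-7.2,0.7,-0.1,-6.6,1],[-8.4,0.9,-0.1,-7.7,1],[-9.6,1.1,-0.1,-8.8,1],[-10.8,1.35,-0.1,-9.9,1],[-10.8,1.35,-0.1,-11,1]])

```text
time: 45.27
tool_pos: [0.5204, -0.2343, 0.1989]
ee_rot: [-3.138, -0.003, 2.671]
wrist_force: [0.5, 0.4, -2.7]
width: 0.0299
finger_force: 30.0
```

>>> servo_tool(moves=[[0,0,0,-1.1,1],[0,0,0,-2.2,1],[0,0,0,-3.3,1],[0,0,0,-4.4,1],[0,0,0,-4.7,1],[0,0,0,-4.7,1],[0,0,0,-4.7,1],[0,0,0,-4.7,1],[0,0,0,-4.7,1],[0,0,0,-4.7,1]])

```text
time: 46.1
tool_pos: [0.5213, -0.2289, 0.2017]
ee_rot: [3.141, -0.0, -3.121]
wrist_force: [-0.5, 0.4, -3.1]
width: 0.0297
finger_force: 30.0
```

```bash
python3 - <<'E'
from h import *
o=robot.get_obs();print(o["width"],o["wrist_force"]); go(.522,-.231,.2003,3.17)
im,_=snap("wrist");g=cv2.cvtColor(im,6);print(g[210,195:320:5])
E
```

```text
0.029739429366245386 [-0.51398243  0.35325578 -3.07701809]
move [-0.03 -0.08  0.06] turn -0.07 | now [ 0.5213 -0.2289  0.2017] yaw -3.121 q6 -2.11 t 46.1
[ 86  85 255  56  56  56 255 254 255 255 255 255 255 255 255 255 255 255
 255 255 255 255 255  58  58]
```

Same arrangement, with the strip on the left. Hold and turn sequence for the short cartridge.

>>> servo_tool(moves=[[0,0,0,0,1],[0,0,0,0,1],[0,0,0,0,1],[0,0,0,0,1],[0,0,0,0,1],[0,0,0,0,1],[0,0,0,0,1],[0,0,0,0,1],[0,0,0,0,1],[0,0,0,0,1]])

```text
time: 46.98
tool_pos: [0.5214, -0.229, 0.202]
ee_rot: [-3.142, -0.0, -3.12]
wrist_force: [-0.5, 0.2, -1.7]
width: 0.0298
finger_force: 30.0
```

>>> servo_tool(moves=[[0,0,0,0,1],[0,0,0,0,1],[0,0,0,0,1],[0,0,0,0,1],[0,0,0,0,1],[0,0,0,0,1],[0,0,0,0,1],[0,0,0,0,1],[0,0,0,0,1],[0,0,0,0,1]])

```text
time: 47.82
tool_pos: [0.5213, -0.229, 0.202]
ee_rot: [-3.142, -0.0, -3.12]
wrist_force: [-0.1, -0.1, -2.4]
width: 0.03
finger_force: 30.0
```

>>> servo_tool(moves=[[0,0,0,0,1],[0,0,0,0,1],[0,0,0,0,1],[0,0,0,0,1],[0,0,0,0,1],[0,0,0,0,1]])

```text
time: 48.32
tool_pos: [0.5214, -0.229, 0.202]
ee_rot: [-3.142, 0.0, -3.12]
wrist_force: [-0.2, 0.3, -4.0]
width: 0.0301
finger_force: 30.0
```

>>> servo_tool(moves=[[0,0,0,1.1,1],[0,0,0,2.2,1],[0,0,0,3.3,1],[0,0,0,4.4,1],[0,0,0,5.5,1],[0,0,0,6.6,1],[0,0,0,7.7,1],[0,0,0,8.8,1],[0,0,0,9.9,1],[0,0,0,11,1]])

```text
time: 49.15
tool_pos: [0.5213, -0.229, 0.202]
ee_rot: [-3.142, 0.0, 2.005]
wrist_force: [-0.5, -0.0, -3.3]
width: 0.0298
finger_force: 30.0
```

>>> servo_tool(moves=[[0,0,0,1.1,1],[0,0,0,2.2,1],[0,0,0,3.3,1],[0,0,0,4,1],[0,0,0,4,1],[0,0,0,4,1],[0,0,0,4,1],[0,0,0,4,1],[0,0,0,4,1],[0,0,0,4,1]])

```text
time: 49.98
tool_pos: [0.5213, -0.229, 0.202]
ee_rot: [-3.142, 0.0, 1.593]
wrist_force: [1.0, 0.5, -3.4]
width: 0.0294
finger_force: 30.0
```

>>> servo_tool(moves=[[0,0,0,0,1],[0,0,0,0,1],[0,0,0,0,1],[0,0,0,0,1],[0,0,0,0,1],[0,0,0,0,1],[0,0,0,0,1],[0,0,0,0,1],[0,0,0,0,1],[0,0,0,0,1]])

```text
time: 50.82
tool_pos: [0.5213, -0.229, 0.202]
ee_rot: [3.142, 0.0, 1.592]
wrist_force: [-0.3, 0.7, -1.4]
width: 0.0294
finger_force: 30.0
```

>>> servo_tool(moves=[[0,0,0,0,1],[0,0,0,0,1],[0,0,0,0,1],[0,0,0,0,1],[0,0,0,0,1],[0,0,0,0,1],[0,0,0,0,1],[0,0,0,0,1],[0,0,0,0,1],[0,0,0,0,1]])

```text
time: 51.65
tool_pos: [0.5214, -0.229, 0.202]
ee_rot: [3.142, 0.0, 1.592]
wrist_force: [-0.4, -0.1, -2.7]
width: 0.0294
finger_force: 30.0
```

>>> servo_tool(moves=[[0,0,0,1.1,1],[0,0,0,2.2,1],[0,0,0,3.3,1],[0,0,0,4.4,1],[0,0,0,5.5,1],[0,0,0,6.6,1],[0,0,0,7.7,1],[0,0,0,8.8,1],[0,0,0,9.9,1],[0,0,0,11,1]])

```text
time: 52.48
tool_pos: [0.5213, -0.229, 0.2019]
ee_rot: [-3.142, 0.0, 0.435]
wrist_force: [-0.6, 0.9, -3.5]
width: 0.0297
finger_force: 30.0
```

>>> servo_tool(moves=[[0,0,0,1.1,1],[0,0,0,2.2,1],[0,0,0,3.3,1],[0,0,0,4,1],[0,0,0,4,1],[0,0,0,4,1],[0,0,0,4,1],[0,0,0,4,1],[0,0,0,4,1],[0,0,0,4,1]])

```text
time: 53.32
tool_pos: [0.5214, -0.229, 0.202]
ee_rot: [3.141, 0.0, 0.022]
wrist_force: [0.3, -0.8, -3.1]
width: 0.0298
finger_force: 30.0
```

>>> servo_tool(moves=[[0,0,0,0,1],[0,0,0,0,1],[0,0,0,0,1],[0,0,0,0,1],[0,0,0,0,1],[0,0,0,0,1],[0,0,0,0,1],[0,0,0,0,1],[0,0,0,0,1],[0,0,0,0,1]])

```text
time: 54.15
tool_pos: [0.5214, -0.229, 0.202]
ee_rot: [3.142, -0.0, 0.021]
wrist_force: [-1.0, -0.5, -2.0]
width: 0.0299
finger_force: 30.0
```

>>> servo_tool(moves=[[0,0,0,0,1],[0,0,0,0,1],[0,0,0,0,1],[0,0,0,0,1],[0,0,0,0,1],[0,0,0,0,1],[0,0,0,0,1],[0,0,0,0,1],[0,0,0,0,1],[0,0,0,0,1]])

```text
time: 54.98
tool_pos: [0.5214, -0.229, 0.202]
ee_rot: [3.142, -0.0, 0.021]
wrist_force: [-0.7, 0.1, -3.8]
width: 0.0297
finger_force: 30.0
```

>>> servo_tool(moves=[[0,-1.2,0,-1.1,1],[0,-2.4,0,-2.2,1],[0.2,-3.6,0,-3.3,1],[0.4,-4.8,0,-4.4,1],[0.6,-6,0,-5.5,1],[0.8,-7.2,0,-6.6,1],[1,-8.4,0,-7.7,1],[1.2,-9.6,0,-8.8,1],[1.4,-10.2,0,-9.9,1],[1.6,-10.8,0,-11,1]])

```text
time: 55.82
tool_pos: [0.5556, 0.0436, 0.2021]
ee_rot: [3.141, -0.0, 1.181]
wrist_force: [0.5, -1.2, -2.5]
width: 0.0298
finger_force: 30.0
```

```bash
python3 - <<'E'
from h import *
car()
ex=np.array([np.cos(.093),np.sin(.093)]);ey=np.array([-ex[1],ex[0]])
p=.592*ex+.124*ey;go(p[0],p[1],.100,1.664)
E
```

```text
x' 0.5572 y' -0.0082 z 0.2021 yaw 1.181 F x' 0.4 y' -1.2 z -2.5 w 0.0298 t 55.8
move [ 5.33 -1.23  4.09] turn -4.61 | now [0.5556 0.0436 0.2021] yaw 1.181 q6 0.37 t 55.8
```

>>> servo_tool(moves=[[1,-0.3,0,-1.1,1],[2,-0.6,0,-2.2,1],[3,-0.8,0,-3.3,1],[4,-1,0,-4.4,1],[5,-1.2,0,-4.6,1],[5.3,-1.2,1,-4.6,1],[5.3,-1.2,2,-4.6,1],[5.3,-1.2,3,-4.6,1],[5.3,-1.2,4,-4.6,1],[5.3,-1.2,4,-4.6,1]])

```text
time: 56.65
tool_pos: [0.5751, 0.1749, 0.0951]
ee_rot: [-3.129, 0.002, 1.655]
wrist_force: [-1.7, 0.2, -3.8]
width: 0.03
finger_force: 30.0
```

>>> servo_tool(moves=[[0,0,0,0,1],[0,0,0,0,1],[0,0,0,0,1],[0,0,0,0,1],[0,0,0,0,1],[0,0,0,0,1]])

```text
time: 57.15
tool_pos: [0.5798, 0.1756, 0.1032]
ee_rot: [3.139, -0.0, 1.655]
wrist_force: [-0.6, -0.1, -3.9]
width: 0.0298
finger_force: 30.0
```

```bash
python3 - <<'E'
from h import *
car()
ex=np.array([np.cos(.093),np.sin(.093)]);ey=np.array([-ex[1],ex[0]])
p=.592*ex+.124*ey;go(p[0],p[1],.060,1.664)
im,c=snap("wrist","w9");g=cv2.cvtColor(im,6)
pr=lambda p:(lambda v:(c[0]@v/v[2])[:2])(c[1].T@(np.array(p)-c[2]))
for xp,yp,z in((.601,.2585,.114),(.601,.1985,.101)):
    q=pr((*(xp*ex+yp*ey),z));print(q)
    d=np.hypot(*(np.indices(g.shape)-q[::-1][:,None,None]))
    k,n,m=near((g>95)&(g<190)&(d<40),q);w=onz(c,k,z)[:2];print(q,k,n,w@ex,w@ey)
E
```

```text
x' 0.5936 y' 0.1210 z 0.1032 yaw 1.655 F x' -0.6 y' -0.0 z -3.9 w 0.0298 t 57.1
move [ 0.12 -0.07  1.73] turn -0.09 | now [0.5798 0.1756 0.1032] yaw 1.655 q6 0.12 t 57.1
[271.83278946 -48.29920354]
[271.83278946 -48.29920354] [255.5 191.5] 0 0.5929854271015063 0.15049597125292577
[270.12899306  95.51199827]
[270.12899306  95.51199827] [272.82825917  95.13088733] 3843 0.6023995276241312 0.19867840391781266
```

>>> servo_tool(moves=[[0,0,0.6,-0.09,1],[0,0,1.1,-0.09,1],[0,0,1.5,-0.09,1],[0,0,1.72,-0.09,1],[0,0,1.72,-0.09,1],[0,0.2,1.72,-0.09,1],[0,0.34,1.72,-0.09,1],[0,0.4,1.72,-0.09,1],[0,0.4,1.72,-0.09,1],[0,0.4,1.72,-0.09,1]])

```text
time: 58.03
tool_pos: [0.588, 0.1763, 0.0591]
ee_rot: [-3.138, 0.0, 1.664]
wrist_force: [-5.6, -0.7, 3.9]
width: 0.0298
finger_force: 30.0
```

>>> servo_tool(moves=[[0.2,0,0,0,1],[0.4,0,0,0,1],[0.55,0,0,0,1],[0.65,0.02,0,0,1],[0.72,0.04,0,0,1],[0.78,0.04,0,0,1],[0.78,0.04,0,0,1],[0.78,0.04,0,0,1]])

```text
time: 58.7
tool_pos: [0.5866, 0.1917, 0.0594]
ee_rot: [-3.136, 0.008, 1.663]
wrist_force: [-8.1, -8.8, 6.7]
width: 0.0296
finger_force: 30.0
```

```bash
python3 -c "
from h import *
car()"
```

```text
x' 0.6019 y' 0.1364 z 0.0594 yaw 1.663 F x' -8.9 y' -8.0 z 6.7 w 0.0296 t 58.7
```

>>> servo_tool(moves=[[0,-0.06,-0.08,0,1],[0.05,-0.06,-0.08,0,1],[0.1,-0.06,-0.08,0,1],[0.15,-0.06,-0.08,0,1],[0.15,-0.06,-0.08,0,1],[0.15,-0.06,-0.08,0,1]])

```text
time: 59.2
tool_pos: [0.5861, 0.1958, 0.0604]
ee_rot: [-3.139, 0.007, 1.663]
wrist_force: [-3.3, -9.2, 0.7]
width: 0.03
finger_force: 30.0
```

```bash
python3 -c "
from h import *
car()"
```

```text
x' 0.6018 y' 0.1405 z 0.0604 yaw 1.663 F x' -4.2 y' -8.8 z 0.7 w 0.0300 t 59.2
```

>>> servo_tool(moves=[[0,0,0.04,0,1],[0,0,0.04,0,1],[0,0,0.04,0,0.8],[0,0,0.04,0,0.6],[0,0,0,0,0.3],[0,0,0,0,0.3],[0,0,0,0,0.3],[0,0,0,0,0.3],[0,0,0,0,0.3]])

```text
time: 59.95
tool_pos: [0.5867, 0.1999, 0.0611]
ee_rot: [3.141, -0.0, 1.665]
wrist_force: [-0.5, -0.5, 0.5]
width: 0.0647
finger_force: 0.0
```

>>> servo_tool(moves=[[0,0,-0.6,0,0.3],[0,0,-1.5,0,0.3],[0,0,-3,0,0.3],[0,0,-4.5,0,0.2],[-1,0,-6,0,0],[-2,0,-7,0,0],[-2.5,0,-8,0,0],[-2.5,0,-8,0,0],[-2.5,0,-8,0,0],[-2.5,0,-8,0,0]])

```text
time: 60.78
tool_pos: [0.5919, 0.1378, 0.2594]
ee_rot: [-3.14, -0.0, 1.665]
wrist_force: [0.0, -0.3, -0.7]
width: 0.0938
finger_force: 0.0
```

```bash
cat >> h.py <<'E'
def row(c,im,L):
    ex=np.array([np.cos(.093),np.sin(.093)]);ey=np.array([-ex[1],ex[0]]);g=cv2.cvtColor(im,6)
    for xp,yp,z in L:
        v=c[1].T@(np.array([*(xp*ex+yp*ey),z])-c[2]);q=(c[0]@v/v[2])[:2]
        d=np.hypot(*(np.indices(g.shape)-q[::-1][:,None,None]))
        k,n,m=near((g>80)&(g<190)&(d<24),q);w=onz(c,k,z)[:2];print(np.round(q),np.round(k,1),n,"x' %.4f y' %.4f"%(w@ex,w@ey))
E
python3 - <<'E'
from h import *
car();im,c=snap('wrist','w10')
row(c,im,((.602,.2585,.114),(.602,.1985,.101),(.602,.1385,.088)))
E
```

```text
x' 0.6021 y' 0.0822 z 0.2594 yaw 1.665 F x' -0.0 y' -0.3 z -0.7 w 0.0938 t 60.8
[257. -22.] [255.5 191.5] 0 x' 0.6009 y' 0.0696
[257.  55.] [258.1  56.5] 1327 x' 0.6031 y' 0.1972
[257. 120.] [258.6 119.5] 1107 x' 0.6039 y' 0.1386
```

View pics/w10.png

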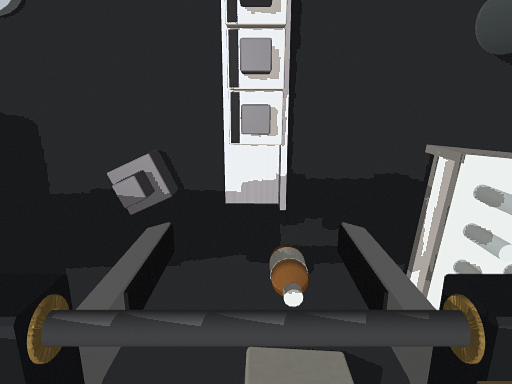

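The row of three is tight at (257,5), (256,55) and (256,118). The end block is at (142,182). Hovering over it:

```bash
python3 - <<'E'
from h import *
np.set_printoptions(precision=4,suppress=True)
im,c=snap('wrist')
P=[onz(c,p,.038)[:2] for p in((154,152),(177,187),(132,213),(108,179))]
ctr=np.mean(P,0);print(P,ctr)
a=np.array([np.arctan2(*(P[(i+1)%4]-P[i])[::-1])%(np.pi/2) for i in range(4)]);print(a)
yaw=np.median(a)
for y in (yaw,yaw+np.pi/2): go(ctr[0]-.025*np.cos(y),ctr[1]-.025*np.sin(y),.25,y)
E
```

```text
[array([0.4676, 0.142 ]), array([0.4964, 0.1015]), array([0.4414, 0.0624]), array([0.4122, 0.1035])] [0.4544 0.1023]
[0.6183 0.6176 0.6173 0.608 ]
move [-1.4  -6.45  0.36] turn 10.01 | now [0.5914 0.138  0.2582] yaw 1.666 q6 0.04 t 60.9
move [-1.77 -5.09  0.35] turn -4.99 | now [0.5914 0.138  0.2582] yaw 1.666 q6 0.04 t 60.9
```

>>> servo_tool(moves=[[-0.3,-0.8,0.3,-1,0],[-0.6,-1.8,0.3,-2,0],[-1,-2.8,0.3,-3,0],[-1.3,-3.8,0.3,-4,0],[-1.8,-4.7,0.3,-5,0],[-1.8,-5.1,0.3,-5,0],[-1.8,-5.1,0.3,-5,0],[-1.8,-5.1,0.3,-5,0],[-1.8,-5.1,0.3,-5,0],[-1.8,-5.1,0.3,-5,0]])

```text
time: 61.72
tool_pos: [0.4703, 0.0811, 0.2527]
ee_rot: [-3.141, -0.001, 2.188]
wrist_force: [0.0, 0.2, -0.2]
width: 0.094
finger_force: 0.0
```

```bash
python3 - <<'E'
from h import *
np.set_printoptions(precision=4,suppress=True)
im,c=snap('wrist','w11')
v=c[1].T@(np.array([.4544,.1023,.038])-c[2]);q=(c[0]@v/v[2])[:2];print(q)
for t in (60,75,90): print(t,cart(im,c,q,.038,t))
E
```

```text
[256.1483 144.2558]
small 139
60 (array([0.5161, 0.0507]), array([33.0805, 11.6757]), np.float64(0.2820561567091055))
75 (array([0.4497, 0.1007]), array([59.5552, 61.1361]), np.float64(0.521253329626266))
90 (array([0.4497, 0.1006]), array([59.3984, 60.6006]), np.float64(0.5205319791555045))
```

View pics/w11.png

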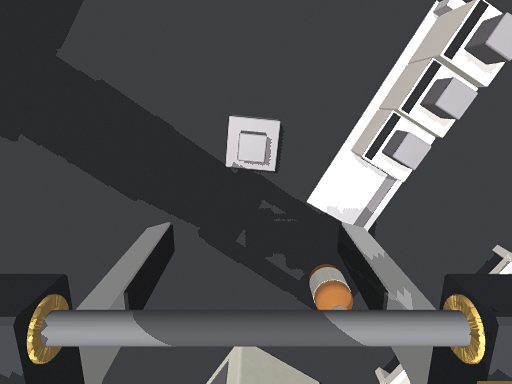

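The end block is clear at (253,144).

```bash
python3 -c "
from h import *
go(.4497,.1007,.044,2.0916)"
```

```text
move [ 1.11 -0.21  8.35] turn 0.92 | now [0.4703 0.0811 0.2528] yaw 2.188 q6 -0.57 t 61.8
```

>>> servo_tool(moves=[[1.1,-0.2,1,0.9,0.1],[1.1,-0.2,2.2,0.9,0.1],[1.1,-0.2,3.4,0.9,0.1],[1.1,-0.2,4.6,0.9,0.1],[1.1,-0.2,5.8,0.9,0.1],[1.1,-0.2,6.9,0.9,0.1],[1.1,-0.2,7.7,0.9,0.1],[1.1,-0.2,8.2,0.9,0.1],[1.1,-0.2,8.35,0.9,0.3],[1.1,-0.2,8.35,0.9,0.6]])

```text
time: 62.6
tool_pos: [0.449, 0.1002, 0.0433]
ee_rot: [-3.139, -0.001, 2.094]
wrist_force: [0.4, -0.1, 0.3]
width: 0.0748
finger_force: 0.0
```

>>> servo_tool(moves=[[0,0,0,0,1],[0,0,0,0,1],[0,0,0,0,1],[0,0,0,0,1],[0,0,0,0,1],[0,0,0,0,1],[0,0,0,0,1],[0,0,0,0,1],[0,0,0,0,1],[0,0,0,0,1]])

```text
time: 63.43
tool_pos: [0.45, 0.1002, 0.0451]
ee_rot: [3.14, 0.0, 2.094]
wrist_force: [1.3, -0.0, 2.4]
width: 0.0299
finger_force: 30.0
```

>>> servo_tool(moves=[[0,0,0,0,1],[0,0,0,0,1],[0,0,-0.5,0,1],[0,0,-1.2,0,1],[0,0,-2,0,1],[0,0,-3,0,1],[0,0,-3,0,1],[0,0,-3,0,1],[0,0,-3,0,1],[0,0,-3,0,1]])

```text
time: 64.27
tool_pos: [0.448, 0.0999, 0.1172]
ee_rot: [-3.137, -0.002, 2.094]
wrist_force: [0.6, -0.1, -1.9]
width: 0.0297
finger_force: 30.0
```

```bash
python3 - <<'E'
from h import *
car()
ex=np.array([np.cos(.093),np.sin(.093)]);ey=np.array([-ex[1],ex[0]])
p=.592*ex+.060*ey;go(p[0],p[1],.118,1.664)
E
```

```text
x' 0.4553 y' 0.0578 z 0.1172 yaw 2.094 F x' 0.6 y' -0.2 z -1.9 w 0.0297 t 64.3
move [-2.2   5.01 -0.06] turn 4.1 | now [0.448  0.0999 0.1172] yaw 2.094 q6 -0.43 t 64.3
```

>>> servo_tool(moves=[[-0.4,1,0,1,1],[-0.8,2,0,2,1],[-1.3,3,0,3,1],[-1.8,4,0,4.1,1],[-2.2,5,0,4.1,1],[-2.2,5,0,4.1,1],[-2.2,5,0,4.1,1],[-2.2,5,0,4.1,1],[-2.2,5,0,4.1,1],[-2.2,5,0,4.1,1]])

```text
time: 65.1
tool_pos: [0.5843, 0.1148, 0.1196]
ee_rot: [-3.141, 0.0, 1.665]
wrist_force: [-0.1, 0.4, -2.2]
width: 0.0296
finger_force: 30.0
```

```bash
python3 - <<'E'
from h import *
car()
ex=np.array([np.cos(.093),np.sin(.093)]);ey=np.array([-ex[1],ex[0]])
p=.592*ex+.060*ey;go(p[0],p[1],.0495,1.664)
im,c=snap("wrist");row(c,im,((.602,.1985,.101),(.602,.1385,.088)))
E
```

```text
x' 0.5924 y' 0.0601 z 0.1196 yaw 1.665 F x' -0.0 y' 0.4 z -2.2 w 0.0296 t 65.1
move [-0.   -0.02  2.8 ] turn 0.01 | now [0.5843 0.1148 0.1196] yaw 1.665 q6 0.01 t 65.1
[276. -26.] [255.5 191.5] 0 x' 0.5915 y' 0.0816
[273.  95.] [272.9  94.7] 1796 x' 0.6019 y' 0.1385
```

>>> servo_tool(moves=[[0,0,0.8,0,1],[0,0,1.6,0,1],[0,0,2.2,0,1],[0,0,2.6,0,1],[0,0,2.76,0,1],[0,0.2,2.76,0,1],[0,0.35,2.76,0,1],[0,0.42,2.76,0,1],[0,0.42,2.76,0,1],[0,0.42,2.76,0,1]])

```text
time: 65.98
tool_pos: [0.5936, 0.1157, 0.0515]
ee_rot: [-3.136, 0.0, 1.665]
wrist_force: [-7.5, -0.6, 1.9]
width: 0.0297
finger_force: 30.0
```

>>> servo_tool(moves=[[0.2,0,0,0,1],[0.4,0,0,0,1],[0.55,0,0,0,1],[0.65,0,0,0,1],[0.75,0,0,0,1],[0.82,0,0,0,1],[0.82,0,0,0,1],[0.82,0,0,0,1]])

```text
time: 66.65
tool_pos: [0.5918, 0.1351, 0.0505]
ee_rot: [-3.136, 0.002, 1.664]
wrist_force: [-5.5, -2.6, -2.3]
width: 0.0297
finger_force: 30.0
```

```bash
python3 -c "
from h import *
car()"
```

```text
x' 0.6018 y' 0.0795 z 0.0505 yaw 1.664 F x' -5.7 y' -2.1 z -2.3 w 0.0297 t 66.7
```

>>> servo_tool(moves=[[0.06,0,0,0,1],[0.12,0,0,0,1],[0.18,0,0,0,1],[0.18,0,0,0,1],[0.18,0,0,0,1],[0.18,0,0,0,1]])

```text
time: 67.15
tool_pos: [0.5918, 0.1357, 0.0507]
ee_rot: [-3.135, 0.009, 1.663]
wrist_force: [-5.4, -10.2, -1.8]
width: 0.0299
finger_force: 30.0
```

```bash
python3 -c "
from h import *
car()"
```

```text
x' 0.6019 y' 0.0802 z 0.0507 yaw 1.663 F x' -6.4 y' -9.7 z -1.8 w 0.0299 t 67.2
```

>>> servo_tool(moves=[[0,0,0.06,0,1],[0,0,0.08,0,1],[0,0,0.08,0,1],[0,0,0.08,0,0.8],[0,0,0.08,0,0.6],[0,0,0.02,0,0.3],[0,0,0,0,0.3],[0,0,0,0,0.3],[0,0,0,0,0.3]])

```text
time: 67.9
tool_pos: [0.5945, 0.1412, 0.0517]
ee_rot: [3.139, -0.0, 1.665]
wrist_force: [0.4, -0.2, -0.3]
width: 0.0596
finger_force: 0.0
```

>>> servo_tool(moves=[[0,0,-0.6,0,0.3],[0,0,-1.5,0,0.3],[0,0,-3,0,0.3],[0,0,-4.5,0,0.2],[0,0,-6,0,0],[0,0,-7.5,0,0],[0,0,-9,0,0],[0,0,-10,0,0],[0,0,-10,0,0],[0,0,-10,0,0]])

```text
time: 68.73
tool_pos: [0.5944, 0.1412, 0.3034]
ee_rot: [3.136, -0.0, 1.665]
wrist_force: [0.6, -0.1, -0.9]
width: 0.0938
finger_force: 0.0
```

```bash
python3 - <<'E'
from h import *
car();im,c=snap('wrist','w12')
row(c,im,((.602,.2585,.114),(.602,.1985,.101),(.602,.1385,.088),(.602,.0785,.076)))
E
```

```text
x' 0.6050 y' 0.0854 z 0.3034 yaw 1.665 F x' 0.6 y' -0.2 z -0.9 w 0.0938 t 68.7
[253.  -3.] [255.2   6.3] 520 x' 0.6045 y' 0.2503
[253.  64.] [254.5  65.3] 1110 x' 0.6039 y' 0.1967
[253. 120.] [254.6 120.1] 885 x' 0.6041 y' 0.1388
[253. 170.] [252.2 170. ] 1607 x' 0.6012 y' 0.0780
```

View pics/w12.png

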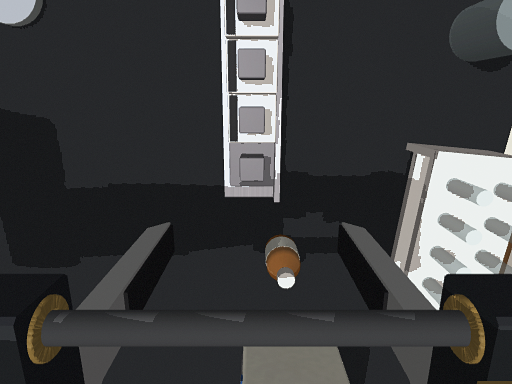

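The row looks tight, with knobs at (251,5), (252,64), (252,119) and (252,168). I'll make one numeric check from above before handing in.

>>> servo_tool(moves=[[1,0,0,0,0],[2,0,0,0,0],[3,0,0,0,0],[3,0,0,0,0],[3,0,0,0,0],[3,0,0,0,0],[3,0,0,0,0],[3,0,0,0,0]])

```text
time: 69.45
tool_pos: [0.5866, 0.2143, 0.3002]
ee_rot: [-3.141, 0.001, 1.663]
wrist_force: [-0.2, -1.5, 0.1]
width: 0.0941
finger_force: 0.0
```

```bash
python3 - <<'E'
from h import *
car();im,c=snap('wrist')
row(c,im,((.602,.2585,.114),(.602,.1985,.101),(.602,.1385,.088)))
ex=np.array([np.cos(.093),np.sin(.093)]);ey=np.array([-ex[1],ex[0]]);g=cv2.cvtColor(im,6)
def px(x,y,z):
    v=c[1].T@(np.array([*(x*ex+y*ey),z])-c[2]);return (c[0]@v/v[2])[:2]
for y,z in((.2585,.08),(.1985,.067),(.1385,.054)):
    # front edge of each block's top (x' = .572) across the row
    u,r=px(.572,y,z);l=g[int(r),int(u)-10:int(u)+10].astype(int);e=int(u)-10+np.argmax(np.diff(l))+.5
    print("front edge x' %.4f"%(onz(c,(e,r),z)[:2]@ex))
u,r=px(.585,.2885,.08);print("stop gap rows",round(r,1),g[int(r)-12:int(r)+8,int(u)].tolist())
E
```

```text
x' 0.6039 y' 0.1589 z 0.3002 yaw 1.663 F x' -0.3 y' -1.4 z 0.1 w 0.0941 t 69.5
[255.  76.] [256.4  77.1] 1188 x' 0.6038 y' 0.2571
[255. 133.] [256.6 133. ] 924 x' 0.6041 y' 0.1990
[255. 183.] [258.  187.4] 1243 x' 0.6057 y' 0.1332
front edge x' 0.5668
front edge x' 0.5653
front edge x' 0.5820
stop gap rows 49.2 [43, 42, 42, 41, 43, 39, 28, 192, 249, 245, 243, 246, 209, 243, 246, 246, 246, 247, 246, 247]
```

```bash
python3 -c "
from bench import robot
print(robot.close_job())"
```

```text
the job is handed in; nothing more can be done
None
```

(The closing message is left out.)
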